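# Fetch the cured stone panel from under the curing stack and restack the rest

### The job

The grey stone wall panel at the bottom of the curing stack is ready for paint: clear the black-lidded paint pot and the brick panel onto the dark wooden side board and pile the two aluminium plates flat, one on the other, in the middle of the cork mat, then seat the stone panel on the bars of the paint tray, centred between the pins. After that put the brick panel back to cure: flat on the curing board between the dowels and lying the same way as it lay, one plate of the pile (either) across it, crosswise as before, and the pot standing on the middle of that plate; the other plate stays flat on the cork. Never tip the castings or the pot over, and leave everything let go and at rest.

Things in the scene. Friction and masses are not known exactly. Their poses are not given: they have to be found in the camera images.
- stone_panel: Wanted casting (mm): grey plaster panel with a relief of irregular stones, lowest layer of the stack (underside 12 above the table); its ends show beyond the brick panel. 56 wide (own x) x 140 long (own y) x 14 thick, 0.17 kg, straight sides. Origin: centre of its underside. Goes to the paint tray, relief up, either way round.
- brick_panel: Casting still curing (mm): brick-red panel with a relief of small bricks, third layer of the stack (underside 36 above the table), parallel to the stone panel. 56 wide (own x) x 100 long (own y) x 14 thick, 0.12 kg. Origin: centre of its underside. Either way round.
- long_plate: Long spacer plate (mm): bare aluminium, a small dark hole near each end, 130 long (own x) x 56 wide (own y) x 10 thick, 0.20 kg. Second layer of the stack (underside 26 above the table), crosswise on the stone panel, under the brick panel. Origin: centre of its underside.
- short_plate: Short spacer plate (mm): bare aluminium, a small dark hole near each end, 100 long (own x) x 56 wide (own y) x 10 thick, 0.15 kg. Fourth layer of the stack (underside 50 above the table), crosswise on the brick panel, under the pot. Origin: centre of its underside. Either plate may go back on the brick panel.
- black_pot: Weight on the stack (mm): white paint pot with black flip lid and black drips, 55 high, foot 60 above the table at the start. Round body about 48 wide; a lid tab makes it 61 along own x (grasp across own y, 50 at the lid, 25 to 45 above the foot). 0.15 kg. Origin: underside, 3 mm from the body's axis along own -x. Brown and green pots are bystanders.
- curing_board: Curing board under the stack, fixed (mm): birch plywood 130 x 130, 12 thick, with four steel dowels (6 diameter, 28 tall above the wood, rounded tips) at own (+-35, +-35). They leave 64 clear both ways: castings lie between them along own y, plates across along own x, with 4 mm play on either side. Origin: centre of its underside, on the table.
- paint_tray: Paint tray, fixed (mm): shallow white drip tray 100 (own x) x 164 (own y), rim 11 high; two dark cross bars along own x at own y = +-45, tops 16 above the table. A steel pin (6 diameter, 12 tall, rounded tip) stands at own x = +-35 on each bar, 64 clear between. The stone panel lies on both bars along own y. Origin: centre of its underside, on the table.
- cork_mat: Cork mat for the spacer plates, fixed (mm): brown, 80 (own x) x 150 (own y) x 4 thick. Origin: centre of its underside, on the table. The plates may lie on it at any angle; along its length is natural.
- side_board: Side board, fixed (mm): plain dark brown wooden board, 116 (own x) x 196 (own y) x 6 thick, with room for the brick panel and the pot side by side along own y. Origin: centre of its underside, on the table.

How it is judged:
On the way, in this order (a step that is already met when the one before it is completed fails the run):
1. the pot and the brick panel rest on the side board, and the two plates lie piled one on the other on the cork mat (horizontal distance between each of long_plate, short_plate and cork_mat below 0.02 m and ((z of short_plate in the frame of cork_mat between 0.001 and 0.007 m and z of long_plate in the frame of cork_mat between 0.011 and 0.017 m) or (z of long_plate in the frame of cork_mat between 0.001 and 0.007 m and z of short_plate in the frame of cork_mat between 0.011 and 0.017 m)) and z of brick_panel in the frame of side_board between 0.003 and 0.009 m and x of brick_panel in the frame of side_board between -0.05 and 0.05 m and y of brick_panel in the frame of side_board between -0.09 and 0.09 m and z of black_pot in the frame of side_board between 0.003 and 0.009 m and x of black_pot in the frame of side_board between -0.055 and 0.055 m and y of black_pot in the frame of side_board between -0.095 and 0.095 m and linear speed of each of long_plate, short_plate, brick_panel, black_pot below 0.02 m/s), for 0.2 s.
2. the stone panel lies on both bars of the paint tray, between the pins (z of stone_panel in the frame of paint_tray between 0.013 and 0.019 m and x of stone_panel in the frame of paint_tray between -0.008 and 0.008 m and y of stone_panel in the frame of paint_tray between -0.015 and 0.015 m and angle between the y axis of stone_panel and the y axis of paint_tray, either way round below 0.12 rad and linear speed of stone_panel below 0.02 m/s), for 0.2 s.
At the end, for the whole second after the job is handed in: Stone panel on the tray bars, off by under 8 mm across, 15 along, 0.12 rad; on the curing board, in place of the stack, brick panel (10 mm, 0.12 rad), either plate across it (12 mm, 0.15 rad), pot on top (15 mm); other plate flat on the cork (20 mm); heights within 3 mm, all at rest (all of step 2 and z of brick_panel in the frame of curing_board between 0.009 and 0.015 m and horizontal distance between brick_panel and curing_board below 0.01 m and angle between the y axis of brick_panel and the y axis of curing_board, either way round below 0.12 rad and ((z of long_plate in the frame of curing_board between 0.023 and 0.029 m and horizontal distance between long_plate and curing_board below 0.012 m and angle between the x axis of long_plate and the x axis of curing_board, either way round below 0.15 rad and z of short_plate in the frame of cork_mat between 0.001 and 0.007 m and horizontal distance between short_plate and cork_mat below 0.02 m) or (z of short_plate in the frame of curing_board between 0.023 and 0.029 m and horizontal distance between short_plate and curing_board below 0.012 m and angle between the x axis of short_plate and the x axis of curing_board, either way round below 0.15 rad and z of long_plate in the frame of cork_mat between 0.001 and 0.007 m and horizontal distance between long_plate and cork_mat below 0.02 m)) and z of black_pot in the frame of curing_board between 0.033 and 0.039 m and horizontal distance between black_pot and curing_board below 0.015 m and angle between black_pot's own z axis and vertical below 0.1 rad and linear speed of each of brick_panel, long_plate, short_plate, black_pot below 0.02 m/s); the robot touches nothing.
It fails at once if a casting or the pot is tipped over (angle between any of stone_panel, brick_panel, black_pot's own z axis and vertical above 0.7 rad).
It also fails if it takes over 152 s, if anything falls off the work surface, if the arm or the gripper's body presses on something with over 40 N, if the wrist force passes 120 N, or if a joint passes its speed limit or range.

### The arm

A 6-joint arm with a two-finger parallel gripper is mounted at the origin on a cart in front of the work surface, level with it; the furniture and walls round the work are solid. World frame = base frame: x ahead of the robot, y to its left, z up, the work surface at z = 0. Lengths are in m, angles in rad, forces in N, time in s.
With the tool pointing down it reaches from about 0.25 to 0.725 m from the base axis. Payload 4 kg.
Tool frame: the origin (TCP) lies midway between the tips of the shut fingers; the grasp point (between the pads) lies 19 mm behind it; z points along the fingers, y is the line along which they close (so a half turn about z gives the same grasp; the last joint's range is limited). The gripper opens to 85 mm and grips with 20 to 120 N. Pads are 22 mm wide; open, the fingers measure 114 mm over their backs; the gripper's body (76 mm by 85 mm) begins 54 mm behind the grasp point. The pads swing forward as they close: fully open they stand 13 mm farther back than shut.
Start: joints at [1.156, 0.241, 0.005, 1.335, 0, 1.571], TCP at [0.202, 0.458, 0.207] pointing down, gripper open.
Joint ranges: [-2.72, 2.72], [-1.05, 1.87], [-1.09, 1.28], [-1.99, 2.15], [-1.42, 1.44], [-3.14, 3.14]. Speed limits (rad/s): [2.79, 2.79, 3.14, 3.14, 3.14, 3.14].

### API

Orientations are given as a unit quaternion [x, y, z, w].
In Python, from workcell import bot gives the robot as it stands. The module is installed in compiled form; this text tells all that it offers.
- The arm moves only by the tool drive_tool, never from a script. Its arguments are lists of equal length, an entry for each row: "slide": the shift along the tool's x, y, z scaled (see below), a list of three; "rotation": the turn, a rotation vector about the tool's x, y, z scaled (see below), a list of three. A call has exactly 8 rows; each row is the pose to reach, as a shift and turn from the pose commanded when the call began, along the tool's axes at that moment; what a row does not reach only later rows make up. The controller multiplies each number of a shift by 250 mm and each number of a turn by 0.5 rad. A row lasts 1/8 s, in which the tool goes at most 62.5 mm and 10.7 degrees, less where a joint would pass 70% of its speed; a pose out of reach is approached as far as the arm can. A call with a number of a shift or a turn outside -1 to 1 is refused whole. A call with a gripper value outside its range is refused whole. "gripper" is the opening, from 0 (shut) to 1 (fully open), set as the call begins (left out, the last holds). The fingers move at their own pace and stop on an object; the grip force is fixed at half the most. Time passes only in rows, so rows that repeat a pose let the fingers close, or fill a call up. It gives the time, the measured TCP pose, the force, the opening and the grip force at its end, in the units of the state.
- bot.get_obs(): the state, without advancing time (a new reading comes with each control period).
- bot.camera(name): name is "scene" or "top" or "wrist"; returns a dict with "image" (400x640x3 uint8, red, green, blue), "z_map" (400x640 float32, m along the optical axis (not along the pixel's ray), 0 where there is no reading), "camera_matrix" (3x3 intrinsics, pixels), "xyz" and "orientation" of the camera in the world. Camera axes: x right, y up, looking along -z (the intrinsics and any distortion apply to the point x, -y, -z); pixel columns grow to the right and rows downward; lengths in m; the calibration is good to about 2 mm. A picture is of the moment at which its call begins.
- bot.job_done(): hands the job in; it is judged then, once.
The state is a dict: "clock": time; "joint_pos": joint angles; "joint_vel": joint speeds; "tau": joint torques, N m; "eef_pos": TCP position; "tool_rot": TCP orientation; "ft_force": force on the tool from outside, world axes, zero at the start; "ft_torque": the same for the moment, N m; "grip_width": finger opening in m; "grasp_force": force on a finger pad.
Only numpy, scipy, OpenCV 4.12 (cv2) and the standard library are available. Lean on these libraries where they do the work, as an engineer would, in place of code of your own. Each camera call takes 0.05 s, during which the arm holds its last target. There are 200 camera calls.

## Working session

There is one attempt and no reset: what is moved stays moved. The work goes in short steps, Python scripts to look and compute and a tool call to move; the robot and the scene stay as the last step left them, time stands still between calls to the robot, and variables do not carry over. Pictures are saved under pics/ and viewed, at most 16 in all, crops included, and the job is handed in when it is done.

Besides the shell and the picture viewer there is one more tool, called as name(argument=value, ...) on one line, values as JSON. drive_tool: Moves the arm, as the interface text tells. Shifts and turns lie within -1 to 1; 1 stands for 250 mm of shift or 0.5 rad of turn. Its arguments: {"type":"object","properties":{"slide":{"type":"array","items":{"type":"array","items":{"type":"number"}}},"rotation":{"type":"array","items":{"type":"array","items":{"type":"number"}}},"gripper":{"type":"number"}},"required":["slide","rotation"]}

```bash
mkdir -p pics; python3 - <<'E'
from workcell import bot
import cv2,pickle
o=bot.get_obs();print(o)
for n in("scene","top"):
    c=bot.camera(n);pickle.dump(c,open(n+'.pkl','wb'))
    cv2.imwrite(f'pics/{n}0.png',c["image"][:,:,::-1]);print(n,c["camera_matrix"],c["xyz"],c["orientation"],[k for k in c])
E
```

```text
{'clock': 0.0, 'joint_pos': array([1.15600557e+00, 2.41423137e-01, 3.71588458e-03, 1.33518696e+00,
       1.47003303e-05, 1.57076412e+00]), 'joint_vel': array([ 7.27111022e-05, -1.53668534e-05,  1.28853069e-03,  1.04420807e-03,
       -8.99063780e-04, -6.20278666e-04]), 'tau': array([ 1.16748820e-04, -3.72319078e+01,  2.52407455e+01,  1.71483925e-02,
       -1.50904871e-04, -1.45213710e-05]), 'eef_pos': array([0.20121983, 0.45697781, 0.20610475]), 'tool_rot': array([ 2.05895933e-01,  9.78573331e-01, -1.02494515e-03, -2.23198368e-04]), 'ft_force': array([-0.52549281, -1.09242371,  0.54030665]), 'ft_torque': array([ 0.00388877, -0.01066276, -0.00588535]), 'grasp_force': 0.0, 'grip_width': 0.0854412327728395}
scene [[487.65521792   0.         315.4128898 ]
 [  0.         487.65521792 200.44595103]
 [  0.           0.           1.        ]] [0.03936551 0.42929542 0.64881475] [-0.17123143  0.36307904  0.83220543 -0.38247554] ['image', 'z_map', 'camera_matrix', 'xyz', 'orientation']
top [[364.19805984   0.         323.79938465]
 [  0.         364.19805984 202.68454666]
 [  0.           0.           1.        ]] [0.45218265 0.02575632 0.93267338] [-0.0316651   0.01972628  0.71118396 -0.70201536] ['image', 'z_map', 'camera_matrix', 'xyz', 'orientation']
```

View pics/scene0.png

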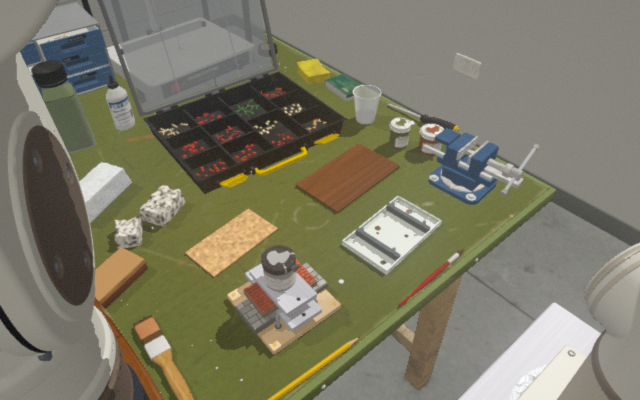

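View pics/top0.png

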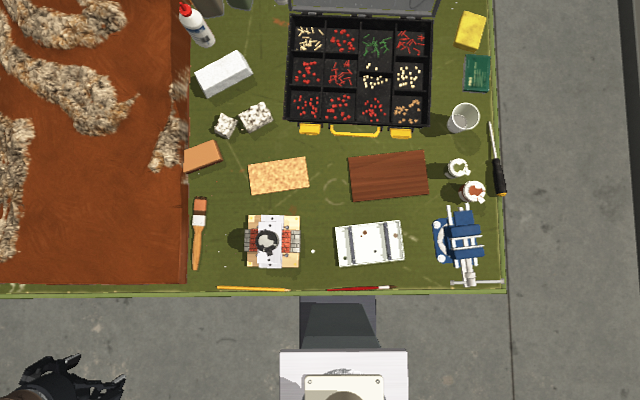

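The scene view shows the stack at about (275,295), the cork mat at (232,241), the side board at (348,176) and the tray at (392,233). In the top view these sit at (271,241), (279,175), (388,176) and (369,243). World x points up in the top image and y points left.

```bash
cat > h.py <<'E'
import numpy as np,cv2,pickle
from scipy.spatial.transform import Rotation as R
def ray(c,uv):
    uv=np.atleast_2d(np.float64(uv));K=c["camera_matrix"]
    d=np.c_[(uv[:,0]-K[0,2])/K[0,0],-(uv[:,1]-K[1,2])/K[1,1],-np.ones(len(uv))]
    return R.from_quat(c["orientation"]).apply(d)
def plane(c,uv,z):
    d=ray(c,uv);return c["xyz"]+d*((z-c["xyz"][2])/d[:,2])[:,None]
def cloud(c):
    v,u=np.mgrid[:400,:640];d=ray(c,np.c_[u.ravel(),v.ravel()])
    return (c["xyz"]+d*c["z_map"].reshape(-1,1)).reshape(400,640,3)
def rect(c,mask,z,thr=0):
    "largest contour of mask -> min area rect on plane z: centre, size(long,short), angle of long axis deg"
    m=cv2.morphologyEx(mask.astype(np.uint8),cv2.MORPH_CLOSE,np.ones((3,3)))
    cs,_=cv2.findContours(m,cv2.RETR_EXTERNAL,cv2.CHAIN_APPROX_NONE)
    k=max(cs,key=cv2.contourArea)[:,0];p=plane(c,k,z)[:,:2]
    return fit(p)
def fit(p):
    (x,y),(w,h),a=cv2.minAreaRect((p*1000).astype(np.float32))
    if w<h:w,h,a=h,w,a+90
    return np.round([x,y,w,h,(a+90)%180-90],1)
E
python3 - <<'E'
from h import *
for n in("top","scene"):
    c=pickle.load(open(n+'.pkl','rb'));P=cloud(c);hsv=cv2.cvtColor(c["image"],cv2.COLOR_RGB2HSV).astype(int)
    rois=dict(top=dict(cork=(240,150,318,202),side=(340,143,436,208),tray=(328,214,410,274),stack=(235,205,308,275)),
      scene=dict(cork=(180,205,282,278),side=(292,140,405,214),tray=(338,192,446,276),stack=(220,240,345,355)))[n]
    for k,(a,b,e,f) in rois.items():
        s=hsv[b:f,a:e];q=P[b:f,a:e];print(n,k,'z pct',np.round(np.percentile(q[...,2],[2,25,50,75,98])*1000,1),'ctr hsv',s[s.shape[0]//2,s.shape[1]//2],'corner',s[2,2])
        H,S,V=s[...,0],s[...,1],s[...,2]
        if k in('cork','side'):m=(H<22)|(H>170); z=dict(cork=.004,side=.006)[k]
        elif k=='tray':m=(S<70)&(V>120);z=.011
        else:m=((H<28)&(S<150)&(V>120)&(q[...,2]<.018)&(q[...,2]>.006));z=.012
        mm=np.zeros((400,640),bool);mm[b:f,a:e]=m
        print('  rect',rect(c,mm,z), 'n',m.sum())
E
```

```text
top cork z pct [-2.8 -0.1  1.7  3.9  7.2] ctr hsv [ 18 124 245] corner [ 32 133 100]
  rect [591.9 158.2 152.1  82.1 -82.3] n 1749
top side z pct [-2.7  0.4  4.2  6.3  9.3] ctr hsv [ 11 170 123] corner [ 33 131 103]
  rect [ 588.1 -124.6  197.3  116.5  -84.8] n 3483
top tray z pct [-2.1  0.5  2.   3.9 17.7] ctr hsv [ 30   3 254] corner [ 31 132 104]
  rect [416.2 -72.5 167.2 102.1 -84.2] n 2483
top stack z pct [ -2.3   0.6  11.5  49.4 113.7] ctr hsv [ 23  27 187] corner [ 33 131  99]
  rect [378.7 127.5  40.3  34.9  89.6] n 705
scene cork z pct [-1.900e+00  1.000e-01  1.900e+00  4.400e+00  1.132e+02] ctr hsv [ 18 111 240] corner [ 32 103 106]
  rect [593.  160.4 152.4  83.5 -82.4] n 3395
scene side z pct [-2.   0.1  3.5  6.3 24. ] ctr hsv [ 12 138 129] corner [18 62 49]
  rect [ 588.1 -121.4  200.   118.5  -84.8] n 3763
scene tray z pct [-1.9  0.   1.5  3.8 16.9] ctr hsv [ 39  11 236] corner [ 14 141 130]
  rect [415.9 -68.3 174.4 107.3 -84.4] n 3703
scene stack z pct [ -1.8   0.3   4.4  37.4 112.7] ctr hsv [150   2 216] corner [ 17 113 228]
  rect [379.7 175.3 131.2  43.8  88.8] n 1577
```

```bash
python3 - <<'E'
from h import *
c=pickle.load(open('scene.pkl','rb'));t=pickle.load(open('top.pkl','rb'))
a=cv2.resize(c["image"][235:355,210:350],None,fx=5,fy=5,interpolation=cv2.INTER_CUBIC)[:600]
cv2.imwrite('pics/s_stack.png',a[:,:,::-1])
b=t["image"][135:285,230:430];cv2.imwrite('pics/t_all.png',cv2.resize(b,None,fx=4,fy=4,interpolation=cv2.INTER_CUBIC)[:,:,::-1])
E
```

```text
(no output)
```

View pics/s_stack.png

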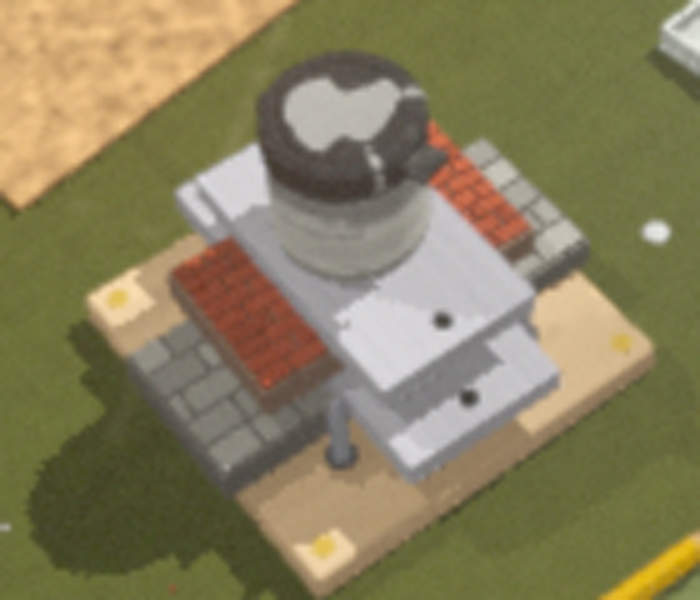

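View pics/t_all.png

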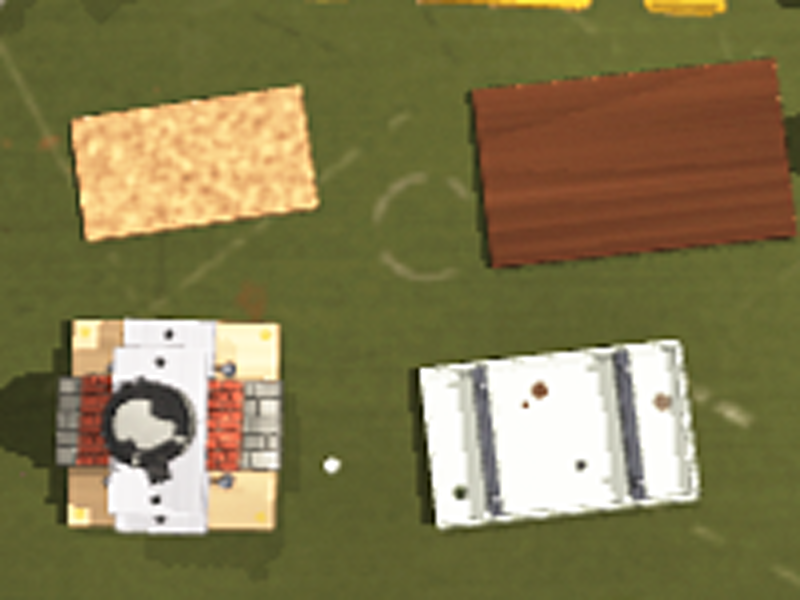

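The crops show the stack's layers clearly. The pot's lid tab points towards world -x, and in the top crop the board corners are at about (73,320), (280,323), (275,530) and (68,528). I'll move above the stack and align the fingers with world y so the wrist camera can measure it.

drive_tool(slide=[[-0.07,-0.05,-0.05],[-0.14,-0.09,-0.1],[-0.21,-0.14,-0.15],[-0.28,-0.18,-0.2],[-0.35,-0.23,-0.25],[-0.42,-0.28,-0.3],[-0.49,-0.32,-0.33],[-0.555,-0.367,-0.36]], rotation=[[0,0,-0.1],[0,0,-0.2],[0,0,-0.3],[0,0,-0.4],[0,0,-0.5],[0,0,-0.6],[0,0,-0.7],[0,0,-0.83]], gripper=0.9)

```text
clock: 1.1
eef_pos: [0.2917, 0.317, 0.2969]
tool_rot: [-0.001, 1.0, -0.0, -0.0]
ft_force: [0.5, 0.3, 0.7]
grip_width: 0.0768
grasp_force: 0.0
```

drive_tool(slide=[[-0.08,-0.1,0],[-0.16,-0.2,0],[-0.24,-0.3,0],[-0.3,-0.4,0],[-0.36,-0.5,0],[-0.36,-0.56,0],[-0.36,-0.56,0],[-0.36,-0.56,0]], rotation=[[0,0,0],[0,0,0],[0,0,0],[0,0,0],[0,0,0],[0,0,0],[0,0,0],[0,0,0]])

```text
clock: 2.1
eef_pos: [0.3811, 0.1783, 0.297]
tool_rot: [-0.0, 1.0, 0.0, -0.0]
ft_force: [-1.2, 0.1, -0.4]
grip_width: 0.0769
grasp_force: 0.0
```

```bash
python3 - <<'E'
from workcell import bot
from h import *
o=bot.get_obs();print(o['clock'],o['eef_pos'],o['tool_rot'],o['joint_pos'])
c=bot.camera("wrist");pickle.dump(c,open('w1.pkl','wb'))
cv2.imwrite('pics/w1.png',c["image"][:,:,::-1]);print(c["camera_matrix"],c["xyz"],c["orientation"])
t=pickle.load(open('top.pkl','rb'));s=pickle.load(open('scene.pkl','rb'))
b=plane(t,np.array([(73,320),(280,323),(275,530),(68,528)])/4+[230,135],.012);print(b,fit(b[:,:2]))
print(plane(s,np.array([(90,300),(655,350),(320,597)])/5+[210,235],.012))
E
```

```text
2.1 [0.38111873 0.17825722 0.29704675] [-4.38315475e-04  9.99999877e-01  2.27908818e-04 -4.59415111e-05] [4.37140502e-01 5.93854787e-02 2.13642660e-02 1.53266558e+00
 4.51902038e-04 4.36263896e-01]
[[311.515743     0.         318.13613836]
 [  0.         311.515743   200.24821345]
 [  0.           0.           1.        ]] [0.30540224 0.1783093  0.46288006] [-0.1060999  -0.10623807  0.69897447  0.69920739]
[[0.49060893 0.23303451 0.012     ]
 [0.48699816 0.10155392 0.012     ]
 [0.35737318 0.10567514 0.012     ]
 [0.35998878 0.23582606 0.012     ]] [423.9 168.7 131.5 130.6  88.8]
[[0.49013242 0.23421393 0.012     ]
 [0.35853412 0.11070407 0.012     ]
 [0.35882389 0.24116412 0.012     ]]
```

View pics/w1.png

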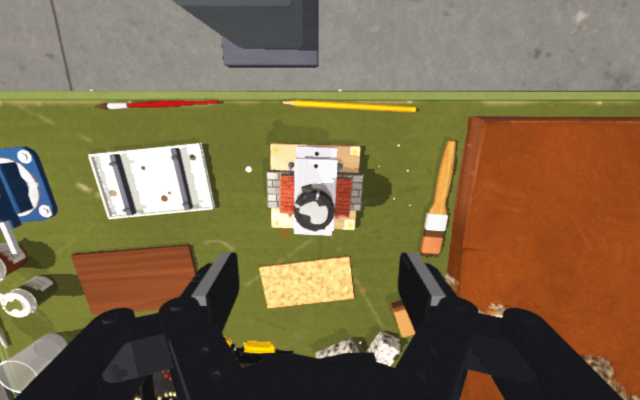

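The wrist view shows the stack at (315,188), the cork mat at (307,282), the tray at (152,180) and the side board at (136,280). The pot lid is near (313,210) with its tab pointing up, towards -x. Next I'll measure everything in all three views.

```bash
cat > meas.py <<'E'
from h import *
def big(c,m,z,near=None):
    return rect(c,m,z)
def fixtures(c):
    P=cloud(c);hsv=cv2.cvtColor(c["image"],cv2.COLOR_RGB2HSV).astype(int);H,S,V=[hsv[...,i] for i in range(3)]
    X,Y,Z=P[...,0],P[...,1],P[...,2];box=lambda a,b,d,e:(X>a)&(X<b)&(Y>d)&(Y<e)
    r={}
    r['cork']=rect(c,((H<24))&(S>50)&box(.53,.655,.06,.26)&(Z<.02),.004)
    r['side']=rect(c,((H<24)|(H>170))&box(.51,.665,-.245,0)&(Z<.02),.006)
    r['tray']=rect(c,(S<60)&(V>110)&box(.34,.5,-.18,.04)&(Z<.03),.011)
    r['board']=rect(c,((H<28)|(Z>.008))&(Z<.018)&(V>90)&box(.33,.515,.08,.26),.012)
    B=box(.34,.51,.07,.28)
    r['brick']=rect(c,((H<12)|(H>172))&(S>110)&(Z>.04)&(Z<.06)&B,.050)
    r['stone']=rect(c,(Z>.021)&(Z<.031)&(S<45)&B&~((X>.46)|(X<.38)),.026)
    m=(Z>.054)&(Z<.066)&(S<40)&(V>110)&B;r['short']=rect(c,m,.060)
    m=(Z>.1)&B;k=max(cv2.findContours(m.astype(np.uint8),0,1)[0],key=cv2.contourArea)[:,0]
    p=plane(c,k,.110);(x,y),rad=cv2.minEnclosingCircle((p[:,:2]*1000).astype(np.float32))
    r['lid']=np.round([x,y,rad,*fit(p[:,:2])],1)
    return r
E
python3 - <<'E'
from meas import *
for n in('w1','top','scene'):
    print(n)
    for k,v in fixtures(pickle.load(open(n+'.pkl','rb'))).items():print('  ',k,v)
E
```

```text
w1
   cork [592.7 160.9 154.9  83.6 -82.5]
   side [ 587.9 -121.9  199.1  118.   -85. ]
   tray [417.2 -68.2 168.7 101.8 -84.4]
   board [380.7 173.1 132.5  42.2  88.2]
   brick [429.8 212.6  55.2  20.8  -2.2]
   stone [425.1 123.4  54.8  38.6  -2.8]
   short [404.4 174.8  61.4  55.2  -2.1]
   lid [723.1 178.9 450.6 603.7 179.  901.2 238.8  90. ]
top
   cork [591.6 159.7 156.5  82.4 -82.4]
   side [ 588.  -124.5  197.8  117.   -84.8]
   tray [416.2 -72.5 167.2 102.1 -84.2]
   board [482.9 123.   58.2  42.9  -0.8]
   brick [ 4.251e+02  1.328e+02  5.300e+01  1.940e+01 -3.000e-01]
   stone [ 4.240e+02  1.133e+02  4.940e+01  1.990e+01 -4.000e-01]
   short [422.4 172.1  98.9  56.2  -2.2]
   lid [425.2 170.7  30.3 426.6 172.4  53.6  49.7 -22.2]
scene
   cork [593.  160.2 153.7  83.8 -82.4]
   side [ 588.2 -121.4  200.6  119.3  -84.5]
   tray [415.9 -67.4 174.1 107.  -84.4]
   board [379.7 172.8 138.5  47.6  88.2]
   brick [429.9 212.5  53.9  22.4  -3.3]
   stone [420.1 222.4  70.2  44.4  -1.4]
   short [422.1 175.5 103.6  57.1  -1.6]
   lid [423.8 173.1  30.1 426.  174.9  56.9  49.8 -21.3]
```

```bash
cat >> meas.py <<'E'
def more(c):
    P=cloud(c);hsv=cv2.cvtColor(c["image"],cv2.COLOR_RGB2HSV).astype(int);H,S,V=[hsv[...,i] for i in range(3)]
    X,Y,Z=P[...,0],P[...,1],P[...,2];box=lambda a,b,d,e:(X>a)&(X<b)&(Y>d)&(Y<e)
    m=(H<28)&(H>8)&(Z<.018)&(Z>.006)&(V>90)&(S>30)&box(.34,.505,.09,.255)
    m=cv2.morphologyEx(m.astype(np.uint8),cv2.MORPH_OPEN,np.ones((3,3)))
    v,u=np.nonzero(m);r={'board':fit(plane(c,np.c_[u,v],.012)[:,:2])}
    B=box(.37,.48,.12,.225)
    m=((Z>.102)&(Z<.125)&B).astype(np.uint8)
    k=max(cv2.findContours(m,0,1)[0],key=cv2.contourArea)[:,0];p=plane(c,k,.110)[:,:2]*1000
    q=p
    for _ in range(6):
        A=np.c_[2*q,np.ones(len(q))];s=np.linalg.lstsq(A,(q**2).sum(1),rcond=None)[0];ra=np.sqrt(s[2]+s[:2]@s[:2])
        d=np.linalg.norm(p-s[:2],axis=1);q=p[d<ra+1.5]
    f=p[d.argmax()]-s[:2];r['pot']=np.round([*s[:2],ra,d.max(),np.degrees(np.arctan2(f[1],f[0]))],1)
    return r
E
python3 - <<'E'
from meas import *
for n in('w1','top','scene'):print(n,more(pickle.load(open(n+'.pkl','rb'))))
E
```

```text
w1 {'board': array([426.6, 172.7, 129.4, 129. ,  -1.8]), 'pot': array([ 428.7,  173.4,   24.5,   33.8, -172.3])}
top {'board': array([425.7, 171.1, 128.6, 128.1,  89.3]), 'pot': array([ 428.6,  171.7,   24.1,   33.8, -154.6])}
scene {'board': array([424.6, 173.9, 132.8, 130.8,  -1.8]), 'pot': array([ 426.8,  174.6,   25.6,   33.4, -160.2])}
```

drive_tool(slide=[[-0.09,-0.01,0.15],[-0.188,-0.02,0.3],[-0.188,-0.02,0.45],[-0.188,-0.02,0.6],[-0.188,-0.02,0.75],[-0.188,-0.02,0.85],[-0.188,-0.02,0.892],[-0.188,-0.02,0.892]], rotation=[[0,0,0.035],[0,0,0.07],[0,0,0.07],[0,0,0.07],[0,0,0.07],[0,0,0.07],[0,0,0.07],[0,0,0.07]])

```text
clock: 3.15
eef_pos: [0.4282, 0.1732, 0.0738]
tool_rot: [0.017, 1.0, -0.0, -0.0]
ft_force: [-0.9, -0.4, -0.9]
grip_width: 0.0772
grasp_force: 0.0
```

drive_tool(slide=[[0,0,0],[0,0,0],[0,0,0],[0,0,0],[0,0,0],[0,0,0],[0,0,0],[0,0,0]], rotation=[[0,0,0],[0,0,0],[0,0,0],[0,0,0],[0,0,0],[0,0,0],[0,0,0],[0,0,0]], gripper=0)

```text
clock: 4.15
eef_pos: [0.4297, 0.1732, 0.0759]
tool_rot: [0.017, 1.0, 0.001, 0.002]
ft_force: [-0.3, -0.8, 5.3]
grip_width: 0.0458
grasp_force: 60.5
```

drive_tool(slide=[[0,0,-0.12],[0,0,-0.24],[-0.06,-0.12,-0.24],[-0.12,-0.24,-0.24],[-0.18,-0.36,-0.24],[-0.24,-0.48,-0.24],[-0.3,-0.6,-0.24],[-0.356,-0.7,-0.24]], rotation=[[0,0,0],[0,0,0],[0,0,0],[0,0,0],[0,0,0],[0,0,0],[0,0,0],[0,0,0]])

```text
clock: 5.15
eef_pos: [0.512, -0.0065, 0.1346]
tool_rot: [0.018, 1.0, -0.0, 0.001]
ft_force: [0.3, -0.6, -1.5]
grip_width: 0.0458
grasp_force: 61.8
```

drive_tool(slide=[[-0.07,-0.14,0],[-0.14,-0.28,0],[-0.21,-0.42,0],[-0.28,-0.56,0],[-0.356,-0.7,0],[-0.356,-0.7,0.15],[-0.356,-0.7,0.3],[-0.356,-0.7,0.35]], rotation=[[0,0,0],[0,0,0],[0,0,0],[0,0,0],[0,0,0],[0,0,0],[0,0,0],[0,0,0]])

```text
clock: 6.15
eef_pos: [0.5921, -0.1828, 0.044]
tool_rot: [0.018, 1.0, 0.001, -0.002]
ft_force: [-0.9, 0.0, -2.0]
grip_width: 0.046
grasp_force: 61.9
```

drive_tool(slide=[[0,0,0.03],[0,0,0.06],[0,0,0.07],[0,0,0.078],[0,0,0.084],[0,0,0.086],[0,0,0.086],[0,0,0.086]], rotation=[[0,0,0],[0,0,0],[0,0,0],[0,0,0],[0,0,0],[0,0,0],[0,0,0],[0,0,0]])

```text
clock: 7.15
eef_pos: [0.5943, -0.1833, 0.0251]
tool_rot: [0.017, 1.0, -0.0, 0.0]
ft_force: [-0.3, -0.8, -1.4]
grip_width: 0.0463
grasp_force: 61.9
```

drive_tool(slide=[[0,0,0],[0,0,0],[0,0,0],[0,0,0],[0,0,-0.1],[0,0,-0.24],[0,0,-0.4],[0,0,-0.55]], rotation=[[0,0,0],[0,0,0],[0,0,0],[0,0,0],[0,0,0],[0,0,0],[0,0,0],[0,0,0]], gripper=0.85)

```text
clock: 8.15
eef_pos: [0.5942, -0.1833, 0.1639]
tool_rot: [0.017, 1.0, -0.0, 0.0]
ft_force: [0.7, -0.3, -0.1]
grip_width: 0.0725
grasp_force: 0.0
```

View pics/v2.png

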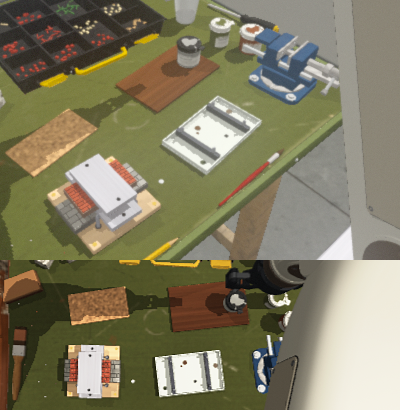

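The pot is standing on the side board (in the montage, about (190,50) in the scene part and (235,300) in the top part). Next is the short plate.

drive_tool(slide=[[0.05,0.1,0],[0.1,0.2,0],[0.15,0.3,0],[0.2,0.4,0],[0.25,0.5,0],[0.3,0.6,0],[0.34,0.65,0],[0.375,0.7,0]], rotation=[[0,0,0],[0,0,0],[0,0,0],[0,0,0],[0,0,0],[0,0,0],[0,0,0],[0,0,0]])

```text
clock: 9.25
eef_pos: [0.506, -0.0047, 0.1622]
tool_rot: [0.017, 1.0, -0.0, -0.0]
ft_force: [-0.0, -0.0, 0.6]
grip_width: 0.0729
grasp_force: 0.0
```

drive_tool(slide=[[0.08,0.15,0.05],[0.16,0.3,0.1],[0.24,0.45,0.15],[0.32,0.58,0.2],[0.375,0.7,0.25],[0.375,0.7,0.3],[0.375,0.7,0.3],[0.375,0.7,0.3]], rotation=[[0,0,0],[0,0,0],[0,0,0],[0,0,0],[0,0,0],[0,0,0],[0,0,0],[0,0,0]])

```text
clock: 10.25
eef_pos: [0.4197, 0.1723, 0.0878]
tool_rot: [0.018, 1.0, -0.0, 0.0]
ft_force: [0.8, 0.1, -0.1]
grip_width: 0.0723
grasp_force: 0.0
```

drive_tool(slide=[[-0.01,0.005,0.04],[-0.01,0.005,0.08],[-0.01,0.005,0.12],[-0.01,0.005,0.14],[-0.01,0.005,0.15],[-0.01,0.005,0.157],[-0.01,0.005,0.157],[-0.01,0.005,0.157]], rotation=[[0,0,0],[0,0,0],[0,0,0],[0,0,0],[0,0,0],[0,0,0],[0,0,0],[0,0,0]])

```text
clock: 11.25
eef_pos: [0.4218, 0.1744, 0.0485]
tool_rot: [0.017, 1.0, 0.0, 0.0]
ft_force: [0.2, 0.1, 0.1]
grip_width: 0.0726
grasp_force: 0.0
```

drive_tool(slide=[[0,0,0],[0,0,0],[0,0,0],[0,0,0],[0,0,0],[0,0,0],[0,0,0],[0,0,0]], rotation=[[0,0,0],[0,0,0],[0,0,0],[0,0,0],[0,0,0],[0,0,0],[0,0,0],[0,0,0]], gripper=0)

```text
clock: 12.25
eef_pos: [0.4216, 0.1742, 0.0483]
tool_rot: [0.017, 1.0, -0.0, -0.0]
ft_force: [-0.2, 0.0, 1.7]
grip_width: -0.0002
grasp_force: 0.0
```

```bash
python3 - <<'E'
from workcell import bot
from meas import *
o=bot.get_obs();print(o['eef_pos'],o['grip_width'])
a=bot.camera("scene")["image"];b=bot.camera("wrist")["image"]
im=np.hstack([cv2.resize(a[220:360,200:360],None,fx=2.5,fy=2.5),cv2.resize(b[150:310,200:430],(400,350))]);cv2.imwrite('pics/v3.png',im[:,:,::-1])
E
```

```text
[0.42157984 0.17421259 0.04825169] -0.0001553858198662242
```

View pics/v3.png

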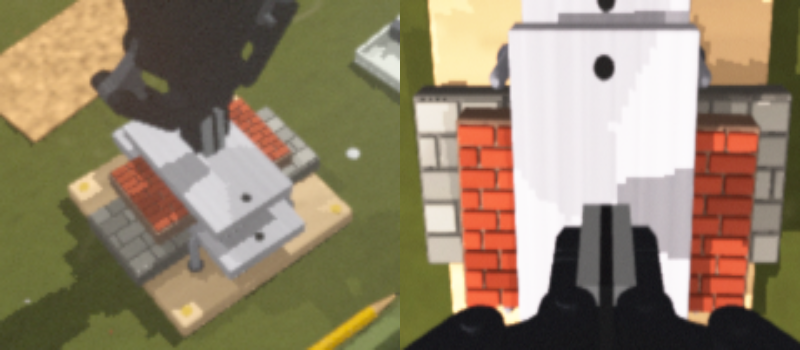

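```bash
python3 - <<'E'
from workcell import bot
from meas import *
c=bot.camera("scene");P=cloud(c)
for v in range(262,290,2):print(v,[tuple(np.round(P[v,u]*1000).astype(int)) for u in (278,282,286,290,294)], c["image"][v,286])
c=bot.camera("wrist");P=cloud(c);print(c["xyz"])
for v in range(230,300,6):print(v,[tuple(np.round(P[v,u]*1000).astype(int)) for u in (312,318,326)],c["image"][v,312])
E
```

```text
262 [(np.int64(410), np.int64(187), np.int64(129)), (np.int64(411), np.int64(179), np.int64(121)), (np.int64(410), np.int64(173), np.int64(118)), (np.int64(408), np.int64(167), np.int64(115)), (np.int64(449), np.int64(130), np.int64(49))] [74 70 67]
264 [(np.int64(409), np.int64(187), np.int64(125)), (np.int64(410), np.int64(180), np.int64(119)), (np.int64(412), np.int64(172), np.int64(111)), (np.int64(414), np.int64(164), np.int64(102)), (np.int64(445), np.int64(134), np.int64(51))] [115 115 113]
266 [(np.int64(411), np.int64(186), np.int64(118)), (np.int64(408), np.int64(182), np.int64(118)), (np.int64(411), np.int64(173), np.int64(108)), (np.int64(413), np.int64(164), np.int64(99)), (np.int64(443), np.int64(136), np.int64(49))] [90 88 88]
268 [(np.int64(410), np.int64(187), np.int64(116)), (np.int64(411), np.int64(180), np.int64(109)), (np.int64(410), np.int64(174), np.int64(105)), (np.int64(414), np.int64(164), np.int64(94)), (np.int64(440), np.int64(138), np.int64(49))] [85 84 79]
270 [(np.int64(415), np.int64(184), np.int64(104)), (np.int64(410), np.int64(181), np.int64(107)), 
[... 3607 characters left out ...]
04)), (np.int64(410), np.int64(178), np.int64(104))] [100 100  98]
278 [(np.int64(411), np.int64(172), np.int64(107)), (np.int64(411), np.int64(175), np.int64(108)), (np.int64(411), np.int64(178), np.int64(107))] [100  99  99]
284 [(np.int64(412), np.int64(172), np.int64(109)), (np.int64(412), np.int64(175), np.int64(109)), (np.int64(412), np.int64(178), np.int64(110))] [124 124 123]
290 [(np.int64(410), np.int64(173), np.int64(117)), (np.int64(415), np.int64(175), np.int64(110)), (np.int64(410), np.int64(178), np.int64(117))] [24 25 29]
296 [(np.int64(410), np.int64(173), np.int64(120)), (np.int64(417), np.int64(174), np.int64(110)), (np.int64(410), np.int64(177), np.int64(120))] [25 24 27]
```

The fingers closed in the air above the plate. In the crops they stand at about (215,130), and the plate is undisturbed. The depth data from both cameras puts the shut tips about 28 mm above the reported TCP, so I'll correct my heights by that amount.

drive_tool(slide=[[0,0,0],[0,0,0],[0,0,0],[0,0,0],[0,0,0.03],[0,0,0.06],[0,0,0.09],[0,0,0.09]], rotation=[[0,0,0],[0,0,0],[0,0,0],[0,0,0],[0,0,0],[0,0,0],[0,0,0],[0,0,0]], gripper=0.85)

```text
clock: 13.45
eef_pos: [0.4207, 0.1739, 0.0248]
tool_rot: [0.017, 1.0, -0.0, -0.001]
ft_force: [-1.0, -0.3, 0.2]
grip_width: 0.0728
grasp_force: 0.0
```

```bash
python3 - <<'E'
from workcell import bot
from meas import *
o=bot.get_obs();print(o['eef_pos'],o['grip_width'],o['ft_force'])
c=bot.camera("wrist");P=cloud(c);X,Y,Z=[P[...,i] for i in range(3)];pickle.dump(c,open('w4.pkl','wb'))
# lowest points of each finger: nearer camera than surrounding; front face of pads x ~ .411
for lo,hi in((.125,.1725),(.1755,.225)):
    m=(Y>lo)&(Y<hi)&(X>.404)&(X<.425)&(Z>.054)&(Z<.13)&(c["image"].max(2)<130)
    v,u=np.nonzero(m);z=Z[m];i=np.argsort(z)[:12];print(len(z),np.round(P[v[i],u[i]]*1000).astype(int).tolist())
E
```

```text
[0.42073613 0.1738761  0.0247813 ] 0.07275263973005149 [-0.95284103 -0.34595372  0.19152807]
5714 [[425, 138, 56], [419, 138, 57], [421, 138, 57], [414, 138, 57], [416, 138, 57], [414, 138, 57], [418, 138, 57], [413, 138, 58], [425, 138, 58], [422, 138, 58], [423, 138, 58], [419, 138, 58]]
7431 [[421, 211, 56], [423, 211, 56], [423, 211, 56], [420, 211, 56], [423, 211, 57], [415, 211, 57], [422, 210, 57], [415, 211, 57], [418, 211, 57], [414, 202, 57], [417, 211, 58], [412, 202, 58]]
```

```bash
python3 - <<'E'
from meas import *
c=pickle.load(open('w4.pkl','rb'));P=cloud(c)
u0=[int(np.median(np.nonzero((abs(P[...,1]-y)<.0015)&(abs(P[...,2]-.075)<.006)&(abs(P[...,0]-.411)<.004))[1])) for y in(.134,.214)]
print(u0)
for u in u0:
  for v in range(180,300,8):print(u,v,np.round(P[v,u]*1000).astype(int).tolist(),c["image"][v,u].tolist())
cv2.imwrite('pics/w4.png',cv2.resize(c["image"][130:330,180:460],(700,500))[:,:,::-1])
E
```

```text
[221, 413]
221 180 [386, 118, 12] [251, 230, 170]
221 188 [391, 117, 11] [252, 233, 171]
221 196 [396, 116, 11] [252, 231, 169]
221 204 [399, 119, 20] [57, 52, 48]
221 212 [402, 120, 25] [203, 191, 175]
221 220 [399, 126, 44] [162, 135, 115]
221 228 [403, 126, 46] [191, 129, 104]
221 236 [417, 118, 24] [165, 137, 120]
221 244 [422, 117, 24] [124, 106, 94]
221 252 [427, 117, 25] [174, 163, 148]
221 260 [408, 133, 70] [96, 94, 93]
221 268 [409, 134, 76] [98, 97, 98]
221 276 [409, 136, 81] [83, 82, 82]
221 284 [409, 138, 88] [20, 20, 20]
221 292 [410, 138, 91] [20, 20, 22]
413 180 [391, 232, 10] [210, 163, 114]
413 188 [395, 231, 11] [173, 133, 90]
413 196 [400, 232, 11] [170, 128, 89]
413 204 [402, 229, 21] [58, 53, 49]
413 212 [406, 228, 24] [109, 104, 95]
413 220 [404, 223, 41] [69, 50, 41]
413 228 [404, 221, 51] [151, 57, 37]
413 236 [409, 221, 49] [158, 62, 43]
413 244 [413, 221, 49] [163, 66, 46]
413 252 [419, 222, 48] [134, 59, 44]
413 260 [412, 216, 69] [97, 95, 95]
413 268 [411, 213, 76] [97, 96, 96]
413 276 [345, 177, 191] [27, 27, 27]
413 284 [413, 211, 86] [17, 16, 17]
413 292 [416, 211, 87] [19, 18, 18]
```

View pics/w4.png

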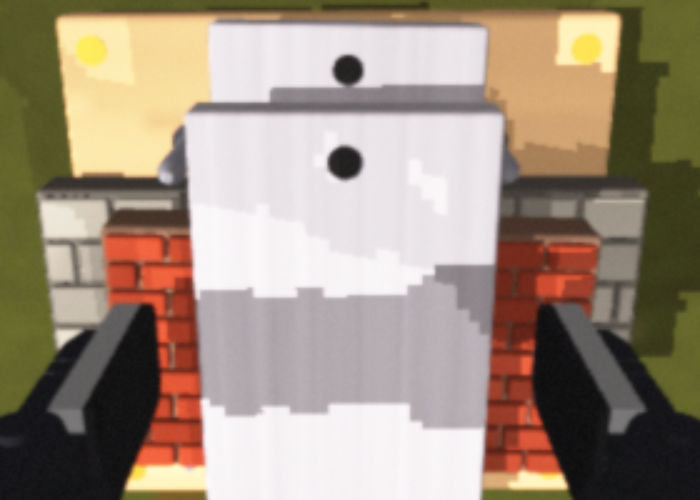

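The fingers now straddle the plate: pad tips at crop (140,305) and (550,305), plate between x=195 and x=490. The tips are at about 64 mm, which confirms an offset of about 29 mm. I'll lower the last 6 mm and grip.

drive_tool(slide=[[0,0,0.012],[0,0,0.023],[0,0,0.023],[0,0,0.023],[0,0,0.023],[0,0,0.023],[0,0,0.023],[0,0,0.023]], rotation=[[0,0,0],[0,0,0],[0,0,0],[0,0,0],[0,0,0],[0,0,0],[0,0,0],[0,0,0]])

```text
clock: 14.5
eef_pos: [0.4216, 0.1742, 0.02]
tool_rot: [0.017, 1.0, 0.0, 0.0]
ft_force: [1.0, 0.5, 0.4]
grip_width: 0.073
grasp_force: 0.0
```

drive_tool(slide=[[0,0,0],[0,0,0],[0,0,0],[0,0,0],[0,0,0],[0,0,0],[0,0,0],[0,0,0]], rotation=[[0,0,0],[0,0,0],[0,0,0],[0,0,0],[0,0,0],[0,0,0],[0,0,0],[0,0,0]], gripper=0)

```text
clock: 15.5
eef_pos: [0.4228, 0.1746, 0.022]
tool_rot: [0.017, 1.0, 0.0, 0.001]
ft_force: [-2.2, -0.2, 14.1]
grip_width: 0.0544
grasp_force: 69.2
```

drive_tool(slide=[[0,0,-0.1],[0,0,-0.2],[-0.16,-0.01,-0.2],[-0.34,-0.02,-0.2],[-0.52,-0.03,-0.2],[-0.68,-0.032,-0.2],[-0.68,-0.032,-0.1],[-0.68,-0.032,0.0]], rotation=[[0,0,0],[0,0,0],[0,0,0],[0,0,0],[0,0,0],[0,0,0],[0,0,0],[0,0,0]])

```text
clock: 16.5
eef_pos: [0.5915, 0.16, 0.0187]
tool_rot: [0.018, 1.0, -0.0, -0.0]
ft_force: [1.0, 0.7, -1.9]
grip_width: 0.054
grasp_force: 64.7
```

drive_tool(slide=[[0,0,0.05],[0,0,0.1],[0,0,0.14],[0,0,0.15],[0,0,0.16],[0,0,0.17],[0,0,0.175],[0,0,0.175]], rotation=[[0,0,0],[0,0,0],[0,0,0],[0,0,0],[0,0,0],[0,0,0],[0,0,0],[0,0,0]])

```text
clock: 17.5
eef_pos: [0.5912, 0.1603, -0.0237]
tool_rot: [0.017, 1.0, 0.0, 0.0]
ft_force: [0.2, -0.1, -1.1]
grip_width: 0.0543
grasp_force: 64.6
```

drive_tool(slide=[[0,0,0.003],[0,0,0.006],[0,0,0.006],[0,0,0.006],[0,0,0.006],[0,0,0.006],[0,0,0.006],[0,0,0.006]], rotation=[[0,0,0],[0,0,0],[0,0,0],[0,0,0],[0,0,0],[0,0,0],[0,0,0],[0,0,0]])

```text
clock: 18.5
eef_pos: [0.5914, 0.1604, -0.0239]
tool_rot: [0.017, 1.0, 0.0, 0.0]
ft_force: [-2.6, -1.0, 6.5]
grip_width: 0.054
grasp_force: 68.9
```

drive_tool(slide=[[0,0,0],[0,0,0],[0,0,0],[0,0,0],[0,0,-0.08],[0,0,-0.2],[0,0,-0.4],[0,0,-0.6]], rotation=[[0,0,0],[0,0,0],[0,0,0],[0,0,0],[0,0,0],[0,0,0],[0,0,0],[0,0,0]], gripper=0.85)

```text
clock: 19.5
eef_pos: [0.5908, 0.1602, 0.1257]
tool_rot: [0.017, 1.0, -0.0, -0.0]
ft_force: [1.2, 1.0, 0.1]
grip_width: 0.0725
grasp_force: 0.0
```

```bash
cat > q.py <<'E'
from workcell import bot
from meas import *
def shot(n):
    c=bot.camera(n);P=cloud(c);hsv=cv2.cvtColor(c["image"],cv2.COLOR_RGB2HSV).astype(int)
    return c,P[...,0],P[...,1],P[...,2],hsv[...,0],hsv[...,1],hsv[...,2]
def pts(c,m,z):
    v,u=np.nonzero(cv2.morphologyEx(m.astype(np.uint8),cv2.MORPH_OPEN,np.ones((3,3))));return fit(plane(c,np.c_[u,v],z)[:,:2])
E
python3 - <<'E'
from q import *
o=bot.get_obs();print(o['eef_pos'],o['clock'])
for n in('scene','top'):
    c,X,Y,Z,H,S,V=shot(n);B=(X>.34)&(X<.51)&(Y>.07)&(Y<.28)
    print(n,'plate@cork',pts(c,(S<45)&(V>120)&(X>.52)&(X<.67)&(Y>.1)&(Y<.22)&(Z<.03)&(Z>.006),.014))
    print('brick',pts(c,((H<12)|(H>172))&(S>110)&(Z>.04)&(Z<.06)&B,.05),'long',pts(c,(Z>.031)&(Z<.042)&(S<40)&(V>110)&B,.036),'stone',pts(c,(Z>.02)&(Z<.031)&(S<45)&B&(abs(X-.425)<.032)&((Y<.14)|(Y>.207)),.026))
E
```

```text
[0.59082601 0.16024053 0.125735  ] 19.5
scene plate@cork [590.1 161.8 105.6  58.   -2.2]
brick [428.4 174.8  97.1  54.1  87.1] long [424.9 170.7 132.7  74.   -3.3] stone [424.7 174.9 140.   57.2  87.9]
top plate@cork [577.5 158.3  69.3  53.9  -0.8]
brick [ 4.442e+02  1.266e+02  9.700e+00  7.300e+00 -3.000e-01] long [486.1 144.    5.    4.9  89.3] stone [ 4.240e+02  1.133e+02  4.940e+01  1.990e+01 -4.000e-01]
```

drive_tool(slide=[[0.12,0.006,0],[0.24,0.012,0],[0.36,0.018,0],[0.48,0.024,0],[0.58,0.03,0],[0.654,0.034,0],[0.654,0.034,0],[0.654,0.034,0]], rotation=[[0,0,-0.125],[0,0,-0.25],[0,0,-0.375],[0,0,-0.5],[0,0,-0.625],[0,0,-0.75],[0,0,-0.9],[0,0,-1]])

```text
clock: 20.6
eef_pos: [0.4275, 0.1745, 0.1244]
tool_rot: [-0.232, 0.973, -0.0, -0.0]
ft_force: [-0.4, 0.4, 0.9]
grip_width: 0.0727
grasp_force: 0.0
```

drive_tool(slide=[[0,0,0],[0,0,0],[0,0,0],[0,0,0],[0,0,0],[0,0,0],[0,0,0],[0,0,0]], rotation=[[0,0,-0.15],[0,0,-0.3],[0,0,-0.45],[0,0,-0.6],[0,0,-0.75],[0,0,-0.9],[0,0,-1],[0,0,-1]])

```text
clock: 21.6
eef_pos: [0.4278, 0.1744, 0.1243]
tool_rot: [-0.464, 0.886, 0.0, -0.0]
ft_force: [0.7, -0.0, 0.0]
grip_width: 0.0726
grasp_force: 0.0
```

drive_tool(slide=[[0,0,0],[0,0,0],[0,0,0],[0,0,0],[0,0,0],[0,0,0],[0,0,0],[0,0,0]], rotation=[[0,0,-0.15],[0,0,-0.3],[0,0,-0.45],[0,0,-0.6],[0,0,-0.75],[0,0,-0.9],[0,0,-1],[0,0,-1]])

```text
clock: 22.6
eef_pos: [0.428, 0.1745, 0.1245]
tool_rot: [-0.668, 0.744, 0.0, -0.0]
ft_force: [0.3, -0.2, 0.0]
grip_width: 0.0726
grasp_force: 0.0
```

drive_tool(slide=[[0,0,0.05],[0,0,0.1],[0,0,0.15],[0,0,0.2],[0,0,0.25],[0,0,0.25],[0,0,0.25],[0,0,0.25]], rotation=[[0,0,-0.12],[0,0,-0.12],[0,0,-0.12],[0,0,-0.12],[0,0,-0.12],[0,0,-0.12],[0,0,-0.12],[0,0,-0.12]], gripper=0.9)

```text
clock: 23.6
eef_pos: [0.4286, 0.1747, 0.0628]
tool_rot: [-0.691, 0.723, -0.0, 0.001]
ft_force: [-1.0, -0.4, -0.3]
grip_width: 0.0768
grasp_force: 0.0
```

```bash
python3 - <<'E'
from q import *
o=bot.get_obs();print(o['eef_pos'],o['tool_rot'],o['clock'])
for n in('top','scene','wrist'):
    c,X,Y,Z,H,S,V=shot(n);B=(X>.34)&(X<.51)&(Y>.07)&(Y<.28)
    print(n,'brick',pts(c,((H<12)|(H>172))&(S>110)&(Z>.04)&(Z<.06)&B,.05))
E
```

```text
[0.42861464 0.17472519 0.06277548] [-6.90787389e-01  7.23057692e-01 -2.16095185e-04  5.57740442e-04] 23.6
top brick [425.2 146.2  52.9  46.3  -0.6]
scene brick [427.8 175.4  96.2  53.9  86.7]
wrist brick [429.1 173.2  97.2  53.8  86.7]
```

drive_tool(slide=[[0,0,0.06],[0,0,0.12],[0,0,0.17],[0,0,0.19],[0,0,0.2],[0,0,0.209],[0,0,0.209],[0,0,0.209]], rotation=[[0,0,0],[0,0,0],[0,0,0],[0,0,0],[0,0,0],[0,0,0],[0,0,0],[0,0,0]])

```text
clock: 24.75
eef_pos: [0.4283, 0.1746, 0.0103]
tool_rot: [-0.691, 0.723, -0.0, 0.0]
ft_force: [-0.1, -0.2, -0.8]
grip_width: 0.0769
grasp_force: 0.0
```

drive_tool(slide=[[0,0,0],[0,0,0],[0,0,0],[0,0,0],[0,0,0],[0,0,0],[0,0,0],[0,0,0]], rotation=[[0,0,0],[0,0,0],[0,0,0],[0,0,0],[0,0,0],[0,0,0],[0,0,0],[0,0,0]], gripper=0)

```text
clock: 25.75
eef_pos: [0.4286, 0.1747, 0.0107]
tool_rot: [-0.691, 0.723, -0.0, 0.001]
ft_force: [-1.0, 0.1, 5.1]
grip_width: 0.0545
grasp_force: 64.0
```

drive_tool(slide=[[0,0,-0.1],[0,0,-0.2],[0.16,-0.11,-0.2],[0.32,-0.22,-0.2],[0.48,-0.33,-0.2],[0.65,-0.44,-0.2],[0.82,-0.555,-0.2],[0.985,-0.667,-0.2]], rotation=[[0,0,0],[0,0,0],[0,0,0],[0,0,0],[0,0,0],[0,0,0],[0,0,0],[0,0,0]])

```text
clock: 26.75
eef_pos: [0.5837, -0.0806, 0.0593]
tool_rot: [-0.691, 0.723, 0.0, -0.0]
ft_force: [0.5, 0.0, -1.2]
grip_width: 0.0543
grasp_force: 64.1
```

drive_tool(slide=[[0,0,0.05],[0,0,0.15],[0,0,0.23],[0,0,0.28],[0,0,0.3],[0,0,0.31],[0,0,0.318],[0,0,0.318]], rotation=[[0,0,0],[0,0,0],[0,0,0],[0,0,0],[0,0,0],[0,0,0],[0,0,0],[0,0,0]])

```text
clock: 27.75
eef_pos: [0.5838, -0.0791, -0.019]
tool_rot: [-0.691, 0.723, -0.0, 0.0]
ft_force: [0.9, 0.3, -1.1]
grip_width: 0.0542
grasp_force: 64.1
```

drive_tool(slide=[[0,0,0],[0,0,0],[0,0,0],[0,0,0],[0,0,-0.08],[0,0,-0.2],[0,0,-0.35],[0,0,-0.48]], rotation=[[0,0,0],[0,0,0],[0,0,0],[0,0,0],[0,0,0],[0,0,0],[0,0,0],[0,0,0]], gripper=0.85)

```text
clock: 28.75
eef_pos: [0.5836, -0.0791, 0.1019]
tool_rot: [-0.691, 0.723, -0.0, 0.0]
ft_force: [0.4, 0.1, 0.0]
grip_width: 0.0727
grasp_force: 0.0
```

drive_tool(slide=[[-0.13,0.09,0],[-0.26,0.18,0],[-0.39,0.27,0],[-0.52,0.36,0],[-0.65,0.45,0],[-0.78,0.54,0],[-0.9,0.63,0],[-0.978,0.681,0]], rotation=[[0,0,0.125],[0,0,0.25],[0,0,0.375],[0,0,0.5],[0,0,0.625],[0,0,0.75],[0,0,0.9],[0,0,1]])

```text
clock: 29.75
eef_pos: [0.4234, 0.1741, 0.1007]
tool_rot: [-0.49, 0.872, 0.0, 0.0]
ft_force: [0.2, 0.6, 0.0]
grip_width: 0.0728
grasp_force: 0.0
```

drive_tool(slide=[[0,0,0],[0,0,0],[0,0,0],[0,0,0],[0,0,0],[0,0,0],[0,0,0],[0,0,0]], rotation=[[0,0,0.15],[0,0,0.3],[0,0,0.45],[0,0,0.6],[0,0,0.75],[0,0,0.9],[0,0,1],[0,0,1]])

```text
clock: 30.75
eef_pos: [0.4245, 0.1729, 0.1006]
tool_rot: [-0.26, 0.966, 0.0, 0.0]
ft_force: [-0.4, 1.2, -0.1]
grip_width: 0.0726
grasp_force: 0.0
```

drive_tool(slide=[[0,0,0],[0,0,0],[0,0,0],[0,0,0],[0,0,0],[0,0,0],[0,0,0],[0,0,0]], rotation=[[0,0,0.15],[0,0,0.3],[0,0,0.45],[0,0,0.6],[0,0,0.75],[0,0,0.9],[0,0,1],[0,0,1]])

```text
clock: 31.75
eef_pos: [0.4246, 0.1729, 0.1006]
tool_rot: [-0.013, 1.0, 0.0, 0.0]
ft_force: [-0.8, -0.3, 0.3]
grip_width: 0.0725
grasp_force: 0.0
```

```bash
python3 - <<'E'
from q import *
o=bot.get_obs();print(o['eef_pos'],o['tool_rot'],o['clock'])
for n in('scene','wrist'):
    c,X,Y,Z,H,S,V=shot(n);B=(X>.34)&(X<.51)&(Y>.07)&(Y<.28)
    print(n,'long',pts(c,(Z>.0315)&(Z<.042)&(S<45)&(V>110)&B,.036),'stone',pts(c,(Z>.021)&(Z<.031)&(S<50)&B&(abs(X-.425)<.032)&((Y<.14)|(Y>.207)),.026))
    print('brick',pts(c,((H<9)|(H>172))&(S>130)&(Z>.014)&(Z<.03)&(X>.5)&(X<.67)&(Y<0)&(Y>-.24),.02))
    cv2.imwrite(f'pics/v5{n}.png',c["image"][:,:,::-1])
E
```

```text
[0.42455105 0.17292326 0.1005701 ] [-1.32191490e-02  9.99912620e-01  3.39463409e-05  6.98085715e-05] 31.75
scene long [425.2 172.5 132.9  76.   -1.8] stone [425.3 174.5 139.6  57.4  88.3]
brick [582.7 -78.8  97.   52.2  87.7]
wrist long [426.4 171.5 129.4  73.6  -2.5] stone [426.9 173.  136.9  55.1  88.1]
brick [581.3 -84.3  83.8  54.7  87.1]
```

View pics/v5scene.png

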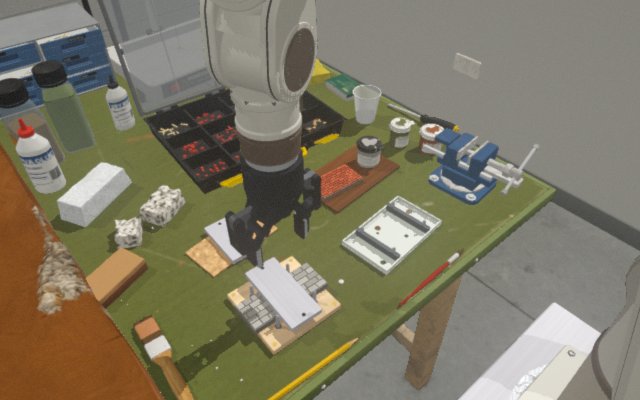

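The pot (368,152) and brick (340,182) are both on the side board. The long plate lies across the stone panel at (285,290), so I'll pick it up now.

drive_tool(slide=[[-0.004,0,0.06],[-0.004,0,0.14],[-0.004,0,0.22],[-0.004,0,0.3],[-0.004,0,0.35],[-0.004,0,0.38],[-0.004,0,0.4],[-0.004,0,0.4]], rotation=[[0,0,0.12],[0,0,0.12],[0,0,0.12],[0,0,0.12],[0,0,0.12],[0,0,0.12],[0,0,0.12],[0,0,0.12]])

```text
clock: 32.85
eef_pos: [0.4256, 0.173, 0.0005]
tool_rot: [0.017, 1.0, -0.0, -0.0]
ft_force: [-0.1, -0.8, -0.7]
grip_width: 0.0724
grasp_force: 0.0
```

drive_tool(slide=[[0,0,0],[0,0,0],[0,0,0],[0,0,0],[0,0,0],[0,0,0],[0,0,0],[0,0,0]], rotation=[[0,0,0],[0,0,0],[0,0,0],[0,0,0],[0,0,0],[0,0,0],[0,0,0],[0,0,0]], gripper=0)

```text
clock: 33.85
eef_pos: [0.4262, 0.1732, 0.0015]
tool_rot: [0.017, 1.0, 0.0, 0.001]
ft_force: [-1.6, 0.6, 5.4]
grip_width: 0.0539
grasp_force: 63.3
```

drive_tool(slide=[[0,0,-0.1],[0,0,-0.22],[-0.16,-0.01,-0.22],[-0.34,-0.02,-0.22],[-0.52,-0.029,-0.22],[-0.665,-0.029,-0.22],[-0.665,-0.029,-0.15],[-0.665,-0.029,-0.08]], rotation=[[0,0,0],[0,0,0],[0,0,0],[0,0,0],[0,0,0],[0,0,0],[0,0,0],[0,0,0]])

```text
clock: 34.85
eef_pos: [0.5912, 0.1596, 0.0192]
tool_rot: [0.018, 1.0, -0.0, -0.001]
ft_force: [-0.1, -0.4, -2.3]
grip_width: 0.0538
grasp_force: 64.4
```

drive_tool(slide=[[0,0,0.04],[0,0,0.08],[0,0,0.1],[0,0,0.11],[0,0,0.12],[0,0,0.122],[0,0,0.124],[0,0,0.124]], rotation=[[0,0,0],[0,0,0],[0,0,0],[0,0,0],[0,0,0],[0,0,0],[0,0,0],[0,0,0]])

```text
clock: 35.85
eef_pos: [0.5916, 0.1599, -0.0103]
tool_rot: [0.017, 1.0, 0.0, 0.0]
ft_force: [0.1, -0.6, -1.3]
grip_width: 0.054
grasp_force: 64.3
```

drive_tool(slide=[[0,0,0.003],[0,0,0.003],[0,0,0.003],[0,0,0.003],[0,0,-0.08],[0,0,-0.2],[0,0,-0.35],[0,0,-0.45]], rotation=[[0,0,0],[0,0,0],[0,0,0],[0,0,0],[0,0,0],[0,0,0],[0,0,0],[0,0,0]], gripper=0.85)

```text
clock: 36.85
eef_pos: [0.5922, 0.1601, 0.1041]
tool_rot: [0.017, 1.0, 0.0, 0.001]
ft_force: [0.6, 0.0, -0.7]
grip_width: 0.0725
grasp_force: 0.0
```

drive_tool(slide=[[0.12,0.006,0],[0.24,0.012,0],[0.36,0.018,0],[0.48,0.024,0],[0.58,0.03,0],[0.664,0.032,0],[0.664,0.032,0],[0.664,0.032,0]], rotation=[[0,0,-0.125],[0,0,-0.25],[0,0,-0.375],[0,0,-0.5],[0,0,-0.625],[0,0,-0.75],[0,0,-0.9],[0,0,-1]])

```text
clock: 37.85
eef_pos: [0.4256, 0.1738, 0.1024]
tool_rot: [-0.232, 0.973, 0.0, 0.0]
ft_force: [-0.6, -0.7, 0.5]
grip_width: 0.0725
grasp_force: 0.0
```

drive_tool(slide=[[0,0,0],[0,0,0],[0,0,0],[0,0,0],[0,0,0],[0,0,0],[0,0,0],[0,0,0]], rotation=[[0,0,-0.15],[0,0,-0.3],[0,0,-0.45],[0,0,-0.6],[0,0,-0.75],[0,0,-0.9],[0,0,-1],[0,0,-1]])

```text
clock: 38.85
eef_pos: [0.4259, 0.1737, 0.1022]
tool_rot: [-0.464, 0.886, 0.0, 0.0]
ft_force: [-0.4, -0.0, 0.2]
grip_width: 0.0725
grasp_force: 0.0
```

drive_tool(slide=[[0,0,0],[0,0,0],[0,0,0],[0,0,0],[0,0,0],[0,0,0],[0,0,0],[0,0,0]], rotation=[[0,0,-0.15],[0,0,-0.3],[0,0,-0.45],[0,0,-0.6],[0,0,-0.75],[0,0,-0.9],[0,0,-1],[0,0,-1]], gripper=0.9)

```text
clock: 39.85
eef_pos: [0.4258, 0.1737, 0.1021]
tool_rot: [-0.668, 0.744, -0.0, 0.0]
ft_force: [1.0, -0.1, -0.6]
grip_width: 0.077
grasp_force: 0.0
```

```bash
python3 - <<'E'
from q import *
o=bot.get_obs();print(o['eef_pos'],o['tool_rot'],o['clock'],o['joint_pos'])
for n in('scene','wrist'):
    c,X,Y,Z,H,S,V=shot(n);B=(X>.34)&(X<.51)&(Y>.07)&(Y<.28);pickle.dump(c,open(f'{n}6.pkl','wb'))
    print(n,'stone',pts(c,(Z>.021)&(Z<.031)&(S<50)&B&(abs(X-.425)<.032),.026))
    print('cork top plate',pts(c,(S<45)&(V>120)&(X>.5)&(X<.68)&(Y>.1)&(Y<.22)&(Z<.032)&(Z>.017),.024),'tray',pts(c,(S<60)&(V>110)&(X>.34)&(X<.5)&(Y>-.18)&(Y<.04)&(Z<.03),.011))
    # dark bars
    m=(V<110)&(S<90)&(X>.345)&(X<.485)&(Y>-.16)&(Y<.02)&(Z>.009)&(Z<.022)
    cs=sorted(cv2.findContours(cv2.morphologyEx(m.astype(np.uint8),2,np.ones((3,3))),0,1)[0],key=cv2.contourArea)[-2:]
    for k in cs:print('bar',fit(plane(c,k[:,0],.016)[:,:2]))
c=pickle.load(open('wrist6.pkl','rb'));cv2.imwrite('pics/w6.png',c["image"][:,:,::-1])
E
```

```text
[0.425804   0.17368934 0.10206104] [-6.68332395e-01  7.43862760e-01 -2.67105189e-05  5.47314291e-05] 39.85 [ 3.87315423e-01  2.39077938e-01 -2.84334532e-01  1.04726278e+00
 -1.32957161e-05 -1.07661399e+00]
scene stone [425.5 174.7 139.9  57.2  88.1]
cork top plate [589.1 161.7 135.5  58.4  -2.9] tray [371.4  30.2 407.  149.2 -65.3]
bar [ 383.7 -111.9    7.9    5.3  -49.5]
bar [377.5 -22.7   9.1   6.8 -46.8]
wrist stone [423.8 171.7 137.3  63.1  88.3]
cork top plate [591.2 159.  129.1  56.3  -3. ] tray [0. 0. 0. 0. 0.]
```

View pics/w6.png

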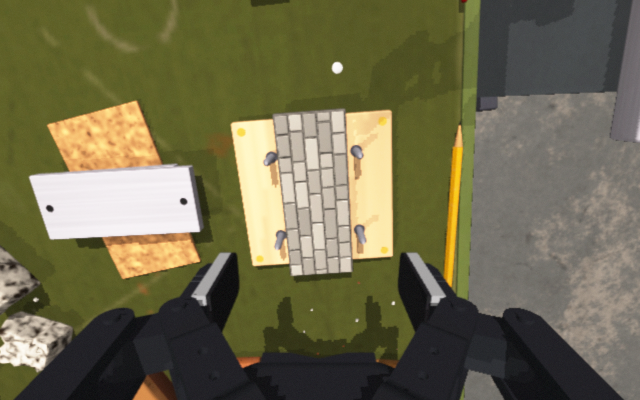

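The two plates are piled on the cork mat at (115,200). The bare stone panel lies between the dowels at (313,190). I'll grasp it across its width.

drive_tool(slide=[[0,0,0.06],[0,0,0.14],[0,0,0.22],[0,0,0.3],[0,0,0.37],[0,0,0.42],[0,0,0.45],[0,0,0.458]], rotation=[[0,0,-0.148],[0,0,-0.148],[0,0,-0.148],[0,0,-0.148],[0,0,-0.148],[0,0,-0.148],[0,0,-0.148],[0,0,-0.148]])

```text
clock: 40.95
eef_pos: [0.4257, 0.1736, -0.0127]
tool_rot: [-0.696, 0.718, 0.0, -0.0]
ft_force: [0.0, 0.7, -0.3]
grip_width: 0.0766
grasp_force: 0.0
```

drive_tool(slide=[[0,0,0],[0,0,0],[0,0,0],[0,0,0],[0,0,0],[0,0,0],[0,0,0],[0,0,0]], rotation=[[0,0,0],[0,0,0],[0,0,0],[0,0,0],[0,0,0],[0,0,0],[0,0,0],[0,0,0]], gripper=0)

```text
clock: 41.95
eef_pos: [0.4267, 0.174, -0.0115]
tool_rot: [-0.696, 0.718, -0.0, 0.001]
ft_force: [-0.3, -0.7, 5.5]
grip_width: 0.0543
grasp_force: 64.0
```

drive_tool(slide=[[0,0,-0.1],[0,0,-0.22],[0.15,0,-0.24],[0.32,0,-0.24],[0.49,0.005,-0.24],[0.66,0.01,-0.24],[0.83,0.011,-0.24],[0.973,0.011,-0.24]], rotation=[[0,0,0],[0,0,0],[0,0,-0.05],[0,0,-0.1],[0,0,-0.15],[0,0,-0.2],[0,0,-0.262],[0,0,-0.262]])

```text
clock: 42.95
eef_pos: [0.4148, -0.0708, 0.0474]
tool_rot: [0.741, -0.671, -0.0, 0.0]
ft_force: [-0.1, -0.5, -0.6]
grip_width: 0.054
grasp_force: 64.1
```

```bash
python3 - <<'E'
from q import *
o=bot.get_obs();print(o['eef_pos'],o['tool_rot'],o['clock'],o['ft_force'])
c,X,Y,Z,H,S,V=shot('wrist');B=(X>.33)&(X<.5)&(Y>-.18)&(Y<.04)
m=(Z>.055)&(Z<.075)&(S<60)&B;print('stone top z',np.median(Z[m]),pts(c,m,float(np.median(Z[m]))))
m=(S<60)&(V>110)&B&(Z<.03)&(Z>-.01);print('tray',pts(c,m,.011))
cv2.imwrite('pics/w7.png',c["image"][:,:,::-1])
c,X,Y,Z,H,S,V=shot('scene');B=(X>.33)&(X<.5)&(Y>-.18)&(Y<.04)
m=(S<60)&(V>110)&B&(Z<.03)&(Z>-.01);print('tray',pts(c,m,.011));m=(Z>.055)&(Z<.075)&(S<60)&B;print('stone',pts(c,m,.0625))
E
```

```text
[ 0.41481279 -0.07079162  0.04740111] [ 7.41203707e-01 -6.71280158e-01 -8.98628768e-05  7.71430426e-05] 42.95 [-0.14042994 -0.48202864 -0.63663354]
stone top z 0.0725226030148029 [0. 0. 0. 0. 0.]
tray [418.6 -71.4 162.9  99.5 -84.3]
tray [415.8 -67.4 174.  106.7 -84.3]
stone [0. 0. 0. 0. 0.]
```

View pics/w7.png

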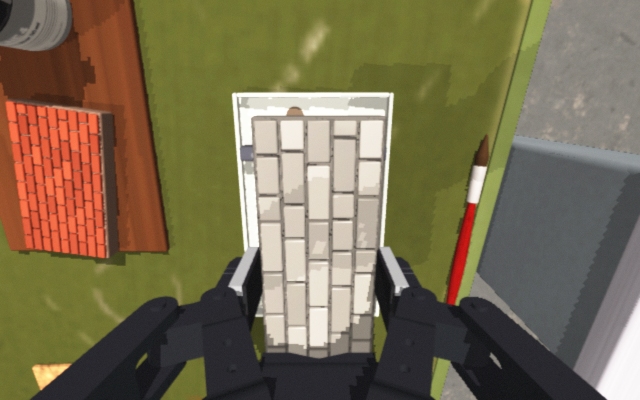

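The stone panel is held level over the tray: panel at (318,235), tray rim from x=235 to x=392, one pin visible at (247,153). I'll measure the panel against the tray in the same view to cancel camera bias.

```bash
python3 - <<'E'
from q import *
o=bot.get_obs();print(o['eef_pos'])
for n,v in(('wrist',1),('scene',0),('top',0)):
    c,X,Y,Z,H,S,V=shot(n);B=(X>.33)&(X<.5)&(Y>-.18)&(Y<.04)
    m=(Z>.077)&(Z<.094)&(S<60)&(V>90)&B;print(n,'stone',np.median(Z[m]),pts(c,m,.0855))
    m=(S<60)&(V>110)&B&(Z<.03)&(Z>-.01);print('  tray',pts(c,m,.011))
    # tray rim side edges: rows in wrist image
    if v:
        im=cv2.cvtColor(c["image"],cv2.COLOR_RGB2GRAY).astype(int);s=hsv=cv2.cvtColor(c["image"],cv2.COLOR_RGB2HSV)[...,1]
        for r in(100,130,160,190,210):
            w=np.nonzero((s[r,200:420]<60)&(im[r,200:420]>110))[0]+200;p=plane(c,[(w[0]-.5,r),(w[-1]+.5,r)],.011);print(r,w[0],w[-1],np.round(p[:,:2].mean(0)*1000,1))
E
```

```text
[ 0.41503195 -0.07205158  0.04742354]
wrist stone 0.08367042388130674 [416.4 -83.6 118.5  71.4 -84.7]
  tray [418.5 -71.4 162.9  99.6 -84.3]
100 232 392 [ 426.3 -149.1]
130 235 390 [ 424.4 -131.1]
160 237 388 [ 422.7 -111.9]
190 240 387 [420.3 -91.7]
210 241 385 [419.3 -77.5]
scene stone 0.08450637890175466 [413.7 -53.8 120.7  75.4  89.8]
  tray [415.8 -67.5 173.9 106.8 -84.3]
top stone 0.08492990246595655 [409.4 -25.4  57.4  48.6  -0.7]
  tray [415.9 -71.3 163.9 102.  -84.4]
```

```bash
python3 - <<'E'
from q import *
c,X,Y,Z,H,S,V=shot('wrist')
for z in(.0835,.0855):
  for r in(130,160,190,210,230):
    w=np.nonzero((Z[r]>.074)&(Z[r]<.096)&(np.arange(640)>235)&(np.arange(640)<400))[0];p=plane(c,[(w[0]-.5,r),(w[-1]+.5,r)],z)
    print(z,r,w[0],w[-1],np.round(p[:,:2].mean(0)*1000,1),np.round(np.ptp(p[:,0])*1000,1),'pred tool midline x',round(415.0-.0985*(p[:,1].mean()*1000+72),1))
w=np.nonzero((Z[:,318]>.074)&(Z[:,318]<.096))[0];print('ends',np.round(plane(c,[(318,w[0]-.5),(318,w[-1]+.5)],.0845)*1000,1))
E
```

```text
0.0835 130 252 385 [ 421.5 -134.1] 54.3 pred tool midline x 421.1
0.0835 160 254 383 [ 420.3 -121.9] 54.2 pred tool midline x 419.9
0.0835 190 256 382 [ 418.8 -108.9] 54.5 pred tool midline x 418.6
0.0835 210 257 380 [418.1 -99.8] 54.3 pred tool midline x 417.7
0.0835 230 258 379 [417.2 -90.4] 54.5 pred tool midline x 416.8
0.0855 130 252 385 [ 421.5 -134.3] 53.5 pred tool midline x 421.1
0.0855 160 254 383 [ 420.3 -122.2] 53.4 pred tool midline x 419.9
0.0855 190 256 382 [ 418.9 -109.5] 53.7 pred tool midline x 418.7
0.0855 210 257 380 [ 418.2 -100.5] 53.5 pred tool midline x 417.8
0.0855 230 258 379 [417.3 -91.2] 53.7 pred tool midline x 416.9
ends [[ 422.3 -139.8   84.5]
 [ 410.6  -20.5   84.5]]
```

drive_tool(slide=[[0.001,-0.01,0],[0.001,-0.01,0.04],[0.001,-0.01,0.08],[0.001,-0.01,0.1],[0.001,-0.01,0.12],[0.001,-0.01,0.14],[0.001,-0.01,0.16],[0.001,-0.01,0.16]], rotation=[[0,0,0],[0,0,0],[0,0,0],[0,0,0],[0,0,0],[0,0,0],[0,0,0],[0,0,0]])

```text
clock: 44.25
eef_pos: [0.4175, -0.0693, 0.0071]
tool_rot: [0.741, -0.671, -0.0, 0.0]
ft_force: [-0.4, -0.2, -1.8]
grip_width: 0.0541
grasp_force: 64.1
```

drive_tool(slide=[[0,0,0.015],[0,0,0.03],[0,0,0.04],[0,0,0.05],[0,0,0.056],[0,0,0.06],[0,0,0.06],[0,0,0.06]], rotation=[[0,0,0],[0,0,0],[0,0,0],[0,0,0],[0,0,0],[0,0,0],[0,0,0],[0,0,0]])

```text
clock: 45.25
eef_pos: [0.4179, -0.0694, -0.0075]
tool_rot: [0.741, -0.671, 0.0, -0.0]
ft_force: [0.6, 0.3, -1.7]
grip_width: 0.0542
grasp_force: 64.1
```

drive_tool(slide=[[0,0,0],[0,0,0],[0,0,0],[0,0,0],[0,0,-0.08],[0,0,-0.2],[0,0,-0.35],[0,0,-0.45]], rotation=[[0,0,0],[0,0,0],[0,0,0],[0,0,0],[0,0,0],[0,0,0],[0,0,0],[0,0,0]], gripper=0.9)

```text
clock: 46.25
eef_pos: [0.4185, -0.0695, 0.1067]
tool_rot: [0.741, -0.671, 0.001, -0.0]
ft_force: [0.3, 0.6, -0.5]
grip_width: 0.077
grasp_force: 0.0
```

```bash
python3 - <<'E'
from q import *
o=bot.get_obs();print(o['eef_pos'],o['tool_rot'],o['clock'])
ims=[]
for n in('wrist','scene'):
    c,X,Y,Z,H,S,V=shot(n);B=(X>.33)&(X<.5)&(Y>-.18)&(Y<.04)
    m=(Z>.024)&(Z<.037)&(S<60)&(V>70)&B;print(n,'stone z',np.median(Z[m]),pts(c,m,.030),'tray',pts(c,(S<60)&(V>110)&B&(Z<.04)&(Z>-.01),.011))
    print('brick',pts(c,((H<9)|(H>172))&(S>130)&(Z>.014)&(Z<.03)&(X>.5)&(X<.67)&(Y<0)&(Y>-.24),.02))
    ims.append(c["image"])
cv2.imwrite('pics/v8.png',np.hstack([ims[0][60:360,150:500],ims[1][100:400,200:550]])[:,:,::-1])
E
```

```text
[ 0.41848984 -0.06947467  0.10668718] [ 7.41362494e-01 -6.71104132e-01  8.04687195e-04 -4.98620193e-04] 46.25
wrist stone z 0.028670166694187274 [418.  -71.4 137.   73.4 -84.4] tray [418.6 -71.3 163.6  99.9 -84.4]
brick [582.6 -80.2  97.3  53.4  86.7]
scene stone z 0.029605900668931984 [415.  -67.  146.3  67.5 -88.9] tray [416.1 -69.3 177.7 107.  -84.3]
brick [582.5 -79.1  96.6  52.3  87. ]
```

View pics/v8.png

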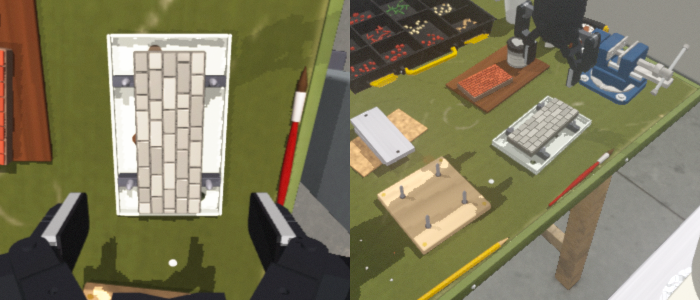

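The stone panel sits between the pins at (168,130) in the left crop, with its top at about 30 mm. The curing board is empty with its dowels visible. Now back for the brick panel.

drive_tool(slide=[[0.02,-0.12,0],[0.04,-0.26,0],[0.06,-0.4,0],[0.08,-0.54,0],[0.103,-0.653,0],[0.103,-0.653,0.1],[0.103,-0.653,0.2],[0.103,-0.653,0.25]], rotation=[[0,0,0.06],[0,0,0.12],[0,0,0.18],[0,0,0.24],[0,0,0.29],[0,0,0.29],[0,0,0.29],[0,0,0.29]])

```text
clock: 47.35
eef_pos: [0.5809, -0.0785, 0.0395]
tool_rot: [-0.691, 0.723, 0.002, -0.001]
ft_force: [-0.7, -0.1, 0.3]
grip_width: 0.0766
grasp_force: 0.0
```

```bash
python3 - <<'E'
from q import *
o=bot.get_obs();print(o['eef_pos'],o['tool_rot'],o['clock'])
for n in('scene','top'):
    c,X,Y,Z,H,S,V=shot(n);B=(X>.34)&(X<.51)&(Y>.09)&(Y<.255)
    print(n,'board',pts(c,((H<28)&(H>8)|(Z>.008))&(Z<.018)&(Z>.005)&(V>60)&B,.012))
    m=((Z>.026)&(Z<.044)&(S<90)&B).astype(np.uint8)
    k,l,st,ce=cv2.connectedComponentsWithStats(m);q=[]
    for i in range(1,k):
        if st[i,4]>4:
            g=l==i;q.append([X[g].mean()*1000,Y[g].mean()*1000,Z[g].max()*1000,g.sum()])
    q=np.array(q);print(q.round(1),q[:,:2].mean(0))
E
```

```text
[ 0.58093505 -0.07851243  0.03949913] [-0.69080789  0.72303451  0.00183836 -0.00147615] 47.35
scene board [424.5 174.  133.1 131.5  -1.9]
[[459.5 137.   39.9  25. ]
 [461.2 206.8  41.1  26. ]
 [389.3 139.5  41.8  21. ]
 [391.5 208.9  40.2  26. ]] [425.38979316 173.06182888]
top board [425.9 171.5 129.2 128.2  89.4]
[[461.1 204.4  39.8   7. ]
 [459.8 134.7  39.3   5. ]
 [392.1 206.6  42.4   6. ]
 [390.2 137.3  41.3   6. ]] [425.80799515 170.75467348]
```

drive_tool(slide=[[0,0,0.06],[0,0,0.12],[0,0,0.18],[0,0,0.21],[0,0,0.23],[0,0,0.243],[0,0,0.243],[0,0,0.243]], rotation=[[0,0,0],[0,0,0],[0,0,0],[0,0,0],[0,0,0],[0,0,0],[0,0,0],[0,0,0]])

```text
clock: 48.45
eef_pos: [0.5833, -0.0788, -0.0178]
tool_rot: [-0.691, 0.723, -0.0, 0.0]
ft_force: [-0.4, -0.3, 0.0]
grip_width: 0.0768
grasp_force: 0.0
```

drive_tool(slide=[[0,0,0],[0,0,0],[0,0,0],[0,0,0],[0,0,0],[0,0,0],[0,0,0],[0,0,0]], rotation=[[0,0,0],[0,0,0],[0,0,0],[0,0,0],[0,0,0],[0,0,0],[0,0,0],[0,0,0]], gripper=0)

```text
clock: 49.45
eef_pos: [0.5836, -0.0789, -0.0174]
tool_rot: [-0.691, 0.723, -0.001, 0.0]
ft_force: [-0.1, 0.6, 5.0]
grip_width: 0.0544
grasp_force: 64.9
```

drive_tool(slide=[[0,0,-0.12],[0,0,-0.24],[-0.16,0.11,-0.26],[-0.33,0.22,-0.26],[-0.5,0.34,-0.26],[-0.67,0.46,-0.26],[-0.83,0.57,-0.26],[-0.979,0.676,-0.26]], rotation=[[0,0,0],[0,0,0],[0,0,-0.028],[0,0,-0.028],[0,0,-0.028],[0,0,-0.028],[0,0,-0.028],[0,0,-0.028]])

```text
clock: 50.45
eef_pos: [0.4236, 0.1745, 0.0462]
tool_rot: [-0.696, 0.718, 0.0, -0.0]
ft_force: [-0.0, 0.6, -1.5]
grip_width: 0.0541
grasp_force: 64.1
```

drive_tool(slide=[[0,0,0],[0,0,0],[0,0,0.01],[0,0,0.02],[0,0,0.03],[0,0,0.03],[0,0,0.03],[0,0,0.03]], rotation=[[0,0,0],[0,0,0],[0,0,0],[0,0,0],[0,0,0],[0,0,0],[0,0,0],[0,0,0]])

```text
clock: 51.45
eef_pos: [0.4253, 0.1735, 0.0393]
tool_rot: [-0.696, 0.718, -0.0, 0.0]
ft_force: [0.5, 0.6, -1.9]
grip_width: 0.0538
grasp_force: 64.1
```

```bash
python3 - <<'E'
from q import *
o=bot.get_obs();print(o['eef_pos'],o['tool_rot'],o['clock'])
for n in('wrist','scene'):
    c,X,Y,Z,H,S,V=shot(n);B=(X>.34)&(X<.51)&(Y>.07)&(Y<.28)
    m=((H<9)|(H>172))&(S>110)&(Z>.04)&B;z=float(np.median(Z[m]));print(n,'brick',z,pts(c,m,z))
    m=((Z>.026)&(Z<.044)&(S<90)&B).astype(np.uint8)
    k,l,st,ce=cv2.connectedComponentsWithStats(m)
    for i in range(1,k):
        if st[i,4]>6:
            g=l==i;print('  dowel',(X[g].mean()*1000).round(1),(Y[g].mean()*1000).round(1),g.sum())
E
```

```text
[0.42529637 0.17345532 0.03932814] [-6.95853487e-01  7.18183762e-01 -3.67811885e-05  7.88122548e-05] 51.45
wrist brick 0.0754723937688905 [425.6 172.4  97.2  54.1  88.1]
  dowel 461.2 135.3 71
scene brick 0.07666036112548608 [425.6 174.5  94.6  54.7  89.3]
  dowel 389.4 139.5 24
  dowel 391.4 209.0 28
```

drive_tool(slide=[[0,-0.002,0.04],[0,-0.002,0.08],[0,-0.002,0.11],[0,-0.002,0.14],[0,-0.002,0.17],[0,-0.002,0.19],[0,-0.002,0.202],[0,-0.002,0.202]], rotation=[[0,0,0],[0,0,0],[0,0,0],[0,0,0],[0,0,0],[0,0,0],[0,0,0],[0,0,0]])

```text
clock: 52.55
eef_pos: [0.4259, 0.1735, -0.0112]
tool_rot: [-0.696, 0.718, -0.0, 0.0]
ft_force: [-0.6, -0.2, -1.5]
grip_width: 0.0543
grasp_force: 64.1
```

drive_tool(slide=[[0,0,0],[0,0,0],[0,0,0],[0,0,0],[0,0,-0.08],[0,0,-0.2],[0,0,-0.35],[0,0,-0.48]], rotation=[[0,0,0],[0,0,0],[0,0,0],[0,0,0],[0,0,0],[0,0,0],[0,0,0],[0,0,0]], gripper=0.85)

```text
clock: 53.55
eef_pos: [0.4258, 0.1734, 0.1101]
tool_rot: [-0.696, 0.718, -0.0, 0.0]
ft_force: [0.9, -0.5, -0.0]
grip_width: 0.0722
grasp_force: 0.0
```

```bash
python3 - <<'E'
from q import *
o=bot.get_obs();print(o['eef_pos'],o['tool_rot'],o['clock'])
for n in('wrist','scene'):
    c,X,Y,Z,H,S,V=shot(n);B=(X>.34)&(X<.51)&(Y>.07)&(Y<.28)
    m=((H<9)|(H>172))&(S>110)&(Z>.02)&(Z<.045)&B;z=float(np.median(Z[m]));print(n,'brick',z,pts(c,m,z))
    m=(S<45)&(V>120)&(X>.5)&(X<.68)&(Y>.1)&(Y<.22)&(Z<.032)&(Z>.017);print('pile',pts(c,m,.024))
E
```

```text
[0.42578298 0.17344452 0.11008772] [-6.95856918e-01  7.18180381e-01 -1.02708035e-04  2.83700067e-04] 53.55
wrist brick 0.02471372926717985 [426.  172.1  96.2  53.7  88.1]
pile [591.2 159.  129.1  56.4  -2.9]
scene brick 0.025934714106804035 [425.1 173.8  94.9  52.8  88.3]
pile [589.1 161.5 135.5  57.8  -3.1]
```

drive_tool(slide=[[0.005,-0.12,0],[0.01,-0.24,0],[0.015,-0.36,0],[0.02,-0.48,0],[0.025,-0.58,0],[0.032,-0.666,0],[0.032,-0.666,0],[0.032,-0.666,0]], rotation=[[0,0,0.125],[0,0,0.25],[0,0,0.375],[0,0,0.5],[0,0,0.625],[0,0,0.75],[0,0,0.9],[0,0,1]])

```text
clock: 54.65
eef_pos: [0.5915, 0.1598, 0.1071]
tool_rot: [-0.496, 0.869, 0.0, -0.001]
ft_force: [-0.8, -0.3, 0.4]
grip_width: 0.0725
grasp_force: 0.0
```

drive_tool(slide=[[0,0,0],[0,0,0],[0,0,0],[0,0,0],[0,0,0],[0,0,0],[0,0,0],[0,0,0]], rotation=[[0,0,0.15],[0,0,0.3],[0,0,0.45],[0,0,0.6],[0,0,0.75],[0,0,0.9],[0,0,1],[0,0,1]])

```text
clock: 55.65
eef_pos: [0.5913, 0.16, 0.1076]
tool_rot: [-0.267, 0.964, 0.0, -0.001]
ft_force: [-0.1, 0.1, 0.2]
grip_width: 0.0725
grasp_force: 0.0
```

drive_tool(slide=[[0,0,0],[0,0,0],[0,0,0],[0,0,0],[0,0,0],[0,0,0],[0,0,0],[0,0,0]], rotation=[[0,0,0.15],[0,0,0.3],[0,0,0.45],[0,0,0.6],[0,0,0.75],[0,0,0.9],[0,0,1],[0,0,1]])

```text
clock: 56.65
eef_pos: [0.5916, 0.1601, 0.1081]
tool_rot: [-0.02, 1.0, -0.0, -0.0]
ft_force: [-0.1, 0.6, -0.1]
grip_width: 0.0726
grasp_force: 0.0
```

drive_tool(slide=[[0,0,0.03],[0,0,0.12],[0,0,0.22],[0,0,0.32],[0,0,0.38],[0,0,0.4],[0,0,0.4],[0,0,0.4]], rotation=[[0,0,0.09],[0,0,0.184],[0,0,0.184],[0,0,0.184],[0,0,0.184],[0,0,0.184],[0,0,0.184],[0,0,0.184]])

```text
clock: 57.65
eef_pos: [0.5928, 0.1604, 0.0098]
tool_rot: [0.026, 1.0, 0.0, 0.001]
ft_force: [-0.8, -0.7, -0.6]
grip_width: 0.0725
grasp_force: 0.0
```

drive_tool(slide=[[0,0,0.03],[0,0,0.05],[0,0,0.065],[0,0,0.073],[0,0,0.073],[0,0,0.073],[0,0,0.073],[0,0,0.073]], rotation=[[0,0,0],[0,0,0],[0,0,0],[0,0,0],[0,0,0],[0,0,0],[0,0,0],[0,0,0]])

```text
clock: 58.65
eef_pos: [0.592, 0.1602, -0.0093]
tool_rot: [0.026, 1.0, 0.0, 0.0]
ft_force: [0.4, -0.1, -0.6]
grip_width: 0.0725
grasp_force: 0.0
```

drive_tool(slide=[[0,0,0],[0,0,0],[0,0,0],[0,0,0],[0,0,0],[0,0,0],[0,0,-0.02],[0,0,-0.08]], rotation=[[0,0,0],[0,0,0],[0,0,0],[0,0,0],[0,0,0],[0,0,0],[0,0,0],[0,0,0]], gripper=0)

```text
clock: 59.65
eef_pos: [0.5901, 0.1597, 0.0093]
tool_rot: [0.026, 1.0, -0.001, -0.002]
ft_force: [0.0, 0.3, -1.8]
grip_width: 0.0534
grasp_force: 63.3
```

```bash
python3 - <<'E'
from q import *
o=bot.get_obs();print(o['eef_pos'],o['tool_rot'],o['clock'])
c,X,Y,Z,H,S,V=shot('wrist')
m=(S<45)&(V>110)&(X>.5)&(X<.68)&(Y>.1)&(Y<.22)&(Z>.03)&(Z<.06);z=np.median(Z[m]);print(z,pts(c,m,z))
c,X,Y,Z,H,S,V=shot('scene');cv2.imwrite('pics/s9.png',cv2.resize(c["image"][180:360,160:360],None,fx=3,fy=3)[:,:,::-1])
E
```

```text
[0.5901442  0.15970813 0.00931989] [ 2.64009530e-02  9.99649261e-01 -5.77642557e-04 -2.00251735e-03] 59.65
0.04098295165208318 [584.7 160.2 118.1  55.5  -3. ]
```

View pics/s9.png

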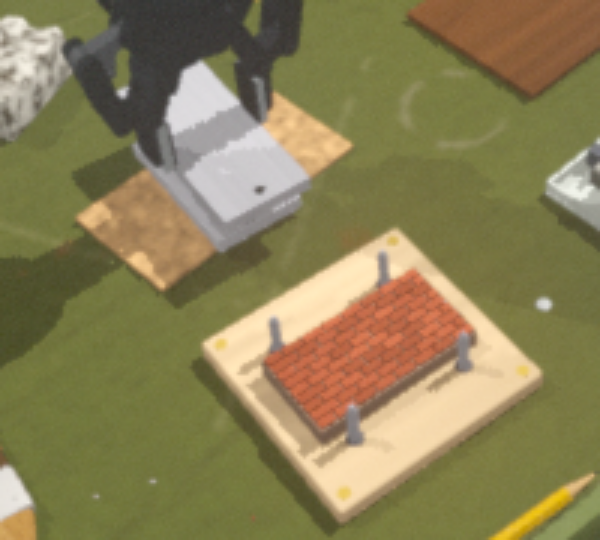

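The short plate stays on the cork, the long plate is held above it at (215,150), and the brick panel is seated between the four dowels. Next I'll carry the long plate over the board.

drive_tool(slide=[[0,0,-0.09],[0,0,-0.18],[0.14,0.004,-0.18],[0.28,0.008,-0.18],[0.42,0.012,-0.18],[0.56,0.016,-0.18],[0.665,0.016,-0.18],[0.665,0.016,-0.18]], rotation=[[0,0,0],[0,0,0],[0,0,-0.02],[0,0,-0.042],[0,0,-0.042],[0,0,-0.042],[0,0,-0.042],[0,0,-0.042]])

```text
clock: 60.75
eef_pos: [0.424, 0.1727, 0.0556]
tool_rot: [0.015, 1.0, -0.0, -0.001]
ft_force: [0.6, -0.4, -1.8]
grip_width: 0.0536
grasp_force: 63.6
```

drive_tool(slide=[[0,0,0],[0,0,0.02],[0,0,0.05],[0,0,0.07],[0,0,0.07],[0,0,0.07],[0,0,0.07],[0,0,0.07]], rotation=[[0,0,0],[0,0,0],[0,0,0],[0,0,0],[0,0,0],[0,0,0],[0,0,0],[0,0,0]])

```text
clock: 61.75
eef_pos: [0.4262, 0.173, 0.0382]
tool_rot: [0.016, 1.0, 0.0, 0.0]
ft_force: [-0.3, 0.1, -1.5]
grip_width: 0.0537
grasp_force: 63.6
```

```bash
python3 - <<'E'
from q import *
o=bot.get_obs();print(o['eef_pos'],o['tool_rot'],o['clock'])
for n in('wrist','scene'):
    c,X,Y,Z,H,S,V=shot(n);B=(X>.34)&(X<.51)&(Y>.07)&(Y<.28)
    m=(S<45)&(V>110)&(Z>.06)&(Z<.082)&B;z=float(np.median(Z[m]));print(n,'plate',z,pts(c,m,z))
    m=((Z>.026)&(Z<.044)&(S<90)&B).astype(np.uint8)
    k,l,st,ce=cv2.connectedComponentsWithStats(m)
    for i in range(1,k):
        if st[i,4]>6:
            g=l==i;print('  dowel',(X[g].mean()*1000).round(1),(Y[g].mean()*1000).round(1),g.sum())
E
```

```text
[0.42623977 0.17299963 0.03824142] [1.58953829e-02 9.99873626e-01 9.97304104e-05 2.42433611e-04] 61.75
wrist plate 0.06993867994910988 [420.8 173.2 118.4  55.9  -1.9]
  dowel 390.3 138.2 64
  dowel 392.9 209.7 26
scene plate 0.07103111608412638 [410.5 176.1 107.3  61.   -1.7]
  dowel 461.1 207.0 26
  dowel 391.2 209.1 28
```

drive_tool(slide=[[0,0,0.03],[0,0,0.06],[0,0,0.09],[0,0,0.11],[0,0,0.125],[0,0,0.135],[0,0,0.139],[0,0,0.139]], rotation=[[0,0,0],[0,0,0],[0,0,0],[0,0,0],[0,0,0],[0,0,0],[0,0,0],[0,0,0]])

```text
clock: 62.85
eef_pos: [0.4262, 0.173, 0.0034]
tool_rot: [0.016, 1.0, 0.0, 0.0]
ft_force: [-0.3, -0.1, -1.5]
grip_width: 0.0534
grasp_force: 63.6
```

drive_tool(slide=[[0,0,0],[0,0,0],[0,0,0],[0,0,0],[0,0,-0.08],[0,0,-0.2],[0,0,-0.35],[0,0,-0.48]], rotation=[[0,0,0],[0,0,0],[0,0,0],[0,0,0],[0,0,0],[0,0,0],[0,0,0],[0,0,0]], gripper=0.9)

```text
clock: 63.85
eef_pos: [0.4261, 0.1729, 0.1246]
tool_rot: [0.016, 1.0, 0.0, 0.0]
ft_force: [0.1, -0.3, 0.2]
grip_width: 0.0769
grasp_force: 0.0
```

```bash
python3 - <<'E'
from q import *
o=bot.get_obs();print(o['eef_pos'],o['tool_rot'],o['clock'])
for n in('wrist','scene','top'):
    c,X,Y,Z,H,S,V=shot(n);B=(X>.34)&(X<.51)&(Y>.07)&(Y<.28)
    m=(S<45)&(V>110)&(Z>.031)&(Z<.042)&B;z=float(np.median(Z[m]));print(n,'plate',z,pts(c,m,z))
    m=(S<45)&(V>110)&(X>.5)&(X<.68)&(Y>.1)&(Y<.22)&(Z>.007)&(Z<.03);print(' cork plate',np.median(Z[m]),pts(c,m,.014))
    m=(Z>.045)&(Z<.075)&(X>.54)&(X<.65)&(Y>-.24)&(Y<-.13);k=max(cv2.findContours(m.astype(np.uint8),0,1)[0],key=cv2.contourArea,default=None)
    if k is not None:
        p=plane(c,k[:,0],.059)[:,:2]*1000;q=p
        for _ in range(6):
            A=np.c_[2*q,np.ones(len(q))];s=np.linalg.lstsq(A,(q**2).sum(1),rcond=None)[0];ra=np.sqrt(s[2]+s[:2]@s[:2]);d=np.linalg.norm(p-s[:2],axis=1);q=p[d<ra+1.5]
        f=p[d.argmax()]-s[:2];print(' pot',s[:2].round(1),ra.round(1),d.max().round(1),np.degrees(np.arctan2(f[1],f[0])))
E
```

```text
[0.42613057 0.17294545 0.12459033] [1.58967788e-02 9.99873599e-01 1.22629878e-04 2.51895390e-04] 63.85
wrist plate 0.03497424836618601 [426.7 172.1 128.8  74.2  -1.9]
 cork plate 0.01294185073769788 [579.3 160.9  75.5  55.2  -1.9]
scene plate 0.03606675031471818 [424.9 173.2 132.7  75.8  -2.5]
 cork plate 0.01390948414420301 [590.6 162.3 104.8  57.3  -1.9]
 pot [ 588.1 -176.5] 26.1 33.5 155.99826665852126
top plate 0.036421224648063966 [ 4.254e+02  1.714e+02  1.274e+02  5.430e+01 -2.000e-01]
 cork plate 0.01402488550078107 [591.7 159.3  97.7  56.1  -0.9]
 pot [ 592.2 -181.8] 24.5 33.1 -153.43260907843197
```

drive_tool(slide=[[-0.05,-0.1,0],[-0.1,-0.2,0],[-0.15,-0.3,0],[-0.2,-0.4,0],[-0.25,-0.5,0],[-0.3,-0.6,0],[-0.34,-0.66,0],[-0.359,-0.701,0]], rotation=[[0,0,0],[0,0,0],[0,0,0],[0,0,0],[0,0,0],[0,0,0],[0,0,0],[0,0,0]])

```text
clock: 65.0
eef_pos: [0.5101, -0.0056, 0.1224]
tool_rot: [0.016, 1.0, 0.0, -0.001]
ft_force: [0.8, -0.2, -0.3]
grip_width: 0.0769
grasp_force: 0.0
```

drive_tool(slide=[[-0.08,-0.15,0],[-0.16,-0.3,0],[-0.24,-0.45,0],[-0.32,-0.6,0],[-0.359,-0.701,0],[-0.359,-0.701,0],[-0.359,-0.701,0.1],[-0.359,-0.701,0.15]], rotation=[[0,0,0],[0,0,0],[0,0,0],[0,0,0],[0,0,0],[0,0,0],[0,0,0],[0,0,0]])

```text
clock: 66.0
eef_pos: [0.593, -0.1815, 0.0842]
tool_rot: [0.015, 1.0, 0.001, -0.001]
ft_force: [0.1, 0.2, 0.3]
grip_width: 0.0771
grasp_force: 0.0
```

```bash
python3 - <<'E'
from q import *
o=bot.get_obs();print(o['eef_pos'],o['tool_rot'],o['clock'])
for n in('wrist',):
    c,X,Y,Z,H,S,V=shot(n)
    cv2.imwrite('pics/w10.png',c["image"][100:400,120:520][:,:,::-1])
    m=(Z>.045)&(Z<.075)&(X>.54)&(X<.65)&(Y>-.24)&(Y<-.13);v,u=np.nonzero(m);print(m.sum(),fit(plane(c,np.c_[u,v],.059)[:,:2]))
E
```

```text
[ 0.59301527 -0.18153286  0.08421207] [ 1.52256585e-02  9.99882861e-01  6.41335271e-04 -1.42576031e-03] 66.0
4411 [ 590.  -182.1   54.4   48.4  -21.1]
```

View pics/w10.png

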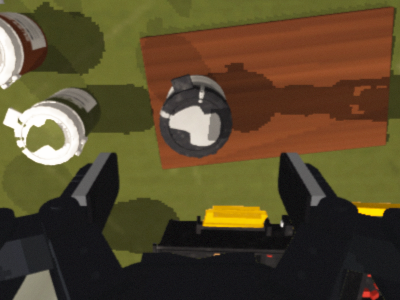

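The pot stands at (195,122), between the open fingers, and the neighbouring green pot at (48,135) is well clear. I'll descend and grip it lower on the body this time.

drive_tool(slide=[[0,0,0.04],[0,0,0.1],[0,0,0.16],[0,0,0.22],[0,0,0.28],[0,0,0.33],[0,0,0.364],[0,0,0.364]], rotation=[[0,0,0],[0,0,0],[0,0,0],[0,0,0],[0,0,0],[0,0,0],[0,0,0],[0,0,0]])

```text
clock: 67.05
eef_pos: [0.5938, -0.183, -0.0061]
tool_rot: [0.016, 1.0, 0.0, -0.001]
ft_force: [-1.0, 0.8, -0.4]
grip_width: 0.0767
grasp_force: 0.0
```

drive_tool(slide=[[0,0,0],[0,0,0],[0,0,0],[0,0,0],[0,0,0],[0,0,0],[0,0,0],[0,0,0]], rotation=[[0,0,0],[0,0,0],[0,0,0],[0,0,0],[0,0,0],[0,0,0],[0,0,0],[0,0,0]], gripper=0)

```text
clock: 68.05
eef_pos: [0.5951, -0.1835, -0.0041]
tool_rot: [0.016, 1.0, -0.0, 0.001]
ft_force: [-1.2, 0.0, 6.4]
grip_width: 0.0471
grasp_force: 61.1
```

drive_tool(slide=[[0,0,-0.12],[0,0,-0.26],[0.06,0.12,-0.32],[0.12,0.24,-0.32],[0.18,0.36,-0.32],[0.24,0.48,-0.32],[0.3,0.6,-0.32],[0.36,0.701,-0.32]], rotation=[[0,0,0],[0,0,0],[0,0,0],[0,0,0],[0,0,0],[0,0,0],[0,0,0],[0,0,0]])

```text
clock: 69.05
eef_pos: [0.5088, -0.0039, 0.0741]
tool_rot: [0.016, 1.0, 0.0, -0.001]
ft_force: [0.9, 0.4, -2.2]
grip_width: 0.0476
grasp_force: 61.9
```

drive_tool(slide=[[0.06,0.12,0],[0.12,0.24,0],[0.18,0.36,0],[0.24,0.48,0],[0.3,0.6,0],[0.36,0.702,0],[0.36,0.702,0],[0.36,0.702,0]], rotation=[[0,0,0],[0,0,0],[0,0,0],[0,0,0],[0,0,0],[0,0,0],[0,0,0],[0,0,0]])

```text
clock: 70.05
eef_pos: [0.4255, 0.1729, 0.0745]
tool_rot: [0.016, 1.0, -0.0, -0.0]
ft_force: [0.5, 0.1, -0.5]
grip_width: 0.0471
grasp_force: 62.0
```

drive_tool(slide=[[0,0,0.03],[0,0,0.07],[0,0,0.11],[0,0,0.14],[0,0,0.16],[0,0,0.16],[0,0,0.16],[0,0,0.16]], rotation=[[0,0,0],[0,0,0],[0,0,0],[0,0,0],[0,0,0],[0,0,0],[0,0,0],[0,0,0]])

```text
clock: 71.05
eef_pos: [0.4259, 0.1734, 0.0351]
tool_rot: [0.016, 1.0, 0.0, 0.0]
ft_force: [0.3, -0.3, -1.4]
grip_width: 0.0472
grasp_force: 62.0
```

```bash
python3 - <<'E'
from q import *
o=bot.get_obs();print(o['eef_pos'],o['tool_rot'],o['clock'],o['ft_force'])
for n in('scene','top'):
    c,X,Y,Z,H,S,V=shot(n)
    cv2.imwrite(f'pics/{n}11.png',cv2.resize(c["image"][180:360,160:400],None,fx=2.5,fy=2.5)[:,:,::-1])
E
```

```text
[0.42589073 0.17335282 0.03510969] [1.58588844e-02 9.99874157e-01 1.61488293e-04 3.73473753e-04] 71.05 [ 0.31331512 -0.30217864 -1.37101217]
```

View pics/scene11.png

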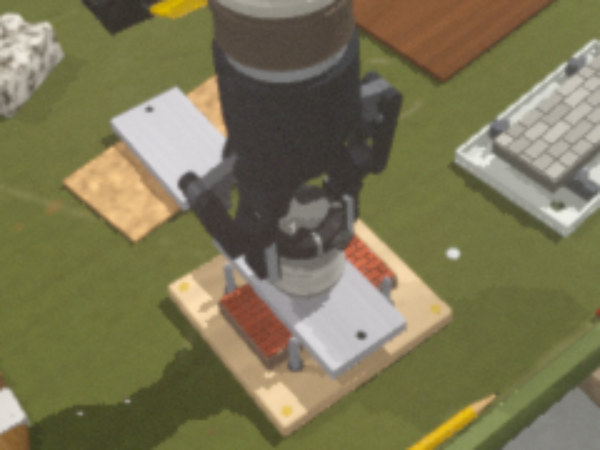

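The pot is upright at (310,250), just above the middle of the plate, with the dowels clear of it. I'll lower it the last few millimetres.

drive_tool(slide=[[0,0,0.012],[0,0,0.02],[0,0,0.027],[0,0,0.032],[0,0,0.036],[0,0,0.036],[0,0,0.036],[0,0,0.036]], rotation=[[0,0,0],[0,0,0],[0,0,0],[0,0,0],[0,0,0],[0,0,0],[0,0,0],[0,0,0]])

```text
clock: 72.15
eef_pos: [0.4256, 0.1732, 0.026]
tool_rot: [0.016, 1.0, 0.0, 0.0]
ft_force: [-1.3, -0.1, 2.9]
grip_width: 0.0472
grasp_force: 62.2
```

Contact, so I'll release and lift clear.

drive_tool(slide=[[0,0,0],[0,0,0],[0,0,0],[0,0,0],[0,0,0],[0,0,-0.06],[0,0,-0.2],[0,0,-0.36]], rotation=[[0,0,0],[0,0,0],[0,0,0],[0,0,0],[0,0,0],[0,0,0],[0,0,0],[0,0,0]], gripper=0.9)

```text
clock: 73.15
eef_pos: [0.4249, 0.1729, 0.1162]
tool_rot: [0.016, 1.0, -0.0, -0.001]
ft_force: [0.4, -0.5, 0.0]
grip_width: 0.0772
grasp_force: 0.0
```

drive_tool(slide=[[0,0,-0.12],[0,0,-0.26],[0,0,-0.4],[0,0,-0.54],[0,0,-0.54],[0,0,-0.54],[0,0,-0.54],[0,0,-0.54]], rotation=[[0,0,0],[0,0,0],[0,0,0],[0,0,0],[0,0,0],[0,0,0],[0,0,0],[0,0,0]])

```text
clock: 74.15
eef_pos: [0.425, 0.1729, 0.2497]
tool_rot: [0.016, 1.0, -0.0, -0.001]
ft_force: [0.1, -0.2, -0.1]
grip_width: 0.0769
grasp_force: 0.0
```

```bash
python3 - <<'E'
from q import *
o=bot.get_obs();print(o['eef_pos'],o['clock'],o['ft_force'])
for n in('wrist','scene'):
    c,X,Y,Z,H,S,V=shot(n);B=(X>.34)&(X<.51)&(Y>.07)&(Y<.28)
    g=(Z>.076)&(Z<.11)&B&(X>.385)&(X<.47)&(Y>.125)&(Y<.22);print(n,'pot top z',np.percentile(Z[g],[50,95]) if g.any() else 0,pts(c,g,.086))
    m=(S<45)&(V>110)&(Z>.031)&(Z<.042)&B;print(' plate',np.median(Z[m]),pts(c,m,.036))
    m=((H<9)|(H>172))&(S>110)&(Z>.02)&(Z<.045)&B;print(' brick',np.median(Z[m]),pts(c,m,.026))
    m=(S<45)&(V>110)&(X>.5)&(X<.68)&(Y>.1)&(Y<.22)&(Z>.007)&(Z<.03);print(' cork',np.median(Z[m]),pts(c,m,.014))
E
```

```text
[0.42500021 0.17292163 0.24971041] 74.15 [ 0.08886199 -0.23469055 -0.14335853]
wrist pot top z [0.08689619 0.08898937] [422.8 174.4  53.6  49.7 -24.4]
 plate 0.035015818594346826 [427.  172.2 128.4  72.6  -2.3]
 brick 0.024677037694134457 [425.1 172.8  96.4  53.9  88.1]
 cork 0.012972859475123971 [591.5 160.5 101.   55.2  -1.8]
scene pot top z [0.08780733 0.09008045] [422.1 174.8  54.8  50.1 -27. ]
 plate 0.036092575012999006 [425.  173.3 132.4  74.9  -1.5]
 brick 0.025923534886678312 [425.6 174.1  95.5  52.7  88.4]
 cork 0.013926213434106882 [590.3 161.8 105.   58.2  -2.3]
```

```bash
python3 -c "
from workcell import bot
print(bot.job_done())"
```

```text
the job is handed in; nothing more can be done
None
```

I handed the job in at about 74 s with every piece measured in its place; the judge's verdict wasn't shown: the stone panel is on the tray bars, the brick panel, long plate and pot are back on the curing board, and the short plate is flat on the cork.

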